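# Unlock the fraction collector's arm and set its reach

## Task

The small white fraction collector's telescoping arm is still in its transport lock. Take the red-winged square key from the blue block, slip it over the square brass head of the lock screw on top of the sleeve, turn it a quarter turn anticlockwise (seen from above) and leave the key standing on the screw. Then squeeze the grey head at the end of the arm so that its green release button goes fully in, draw the arm out until the red line of its scale is level with the mouth of the sleeve, and finish holding it there with the button still squeezed in until I have pinned it, leaving the vials, beaker, jar and flask standing where they are.

Things in the scene. Friction and masses are not known exactly. Their poses are not given: they have to be found in the camera images.
- key_grip (a point): The key, 62 mm tall, 70 g, upright in the middle hole of the blue block. Its red wing is 36 mm wide (key's x), 10 mm thick (y), 31 mm high; below are a steel neck and a round socket, 20 mm diameter. This point is the middle of the wing, 47 mm above the socket's lower rim; z up. Pinch the wing across its thickness (y). The wing lies within 0.5 rad of world x.
- key_block: Fixed blue block, 46x74x32 mm; origin at the centre of its underside. The key's foot sits 16 mm deep in its loose round middle hole (21 mm), so lift it more than 16 mm to free it.
- key_socket (a point): Centre of the lower rim of the key's socket: a square hole, 10.4 mm across the flats, 14 mm deep, sides parallel to the key's x and y (it fits the screw at any of four quarter turns).
- screw_head (a point): The captive lock screw on top of the sleeve: a steel disc, 26 mm diameter, with an upright brass square, 9 mm across the flats, 13 mm tall, its top 4 mm tapered. This point is the foot of the square on its axis, where the key's rim comes to rest (middle of the wing then 47 mm above). x and y are parallel to the flats and turn with the screw; z up. About 0.15 rad of play in the key.
- lock_screw (a joint): Angle of the lock screw, rad: about 0 locked (red stripe on the disc towards the red dot), grows anticlockwise seen from above, stop at 1.6 (stripe at the green dot). It stays where left; friction 0.08 N m. Its tongue inside the sleeve blocks the arm until it is past about 1.15.
- head_grip (a point): The place to squeeze: middle of the grey head (37 mm along the arm) at the arm's end; moves with it. y points outwards along the arm, x across it from the green button (robot's side) to the ribbed rest, z up. Head top 17 mm above, bottom 20 mm below; glass tubes end 45 mm below. Squeeze along x from above: 41.5 mm over button and rest, 37.5 mm with the button in. About 0.1 m from the screw.
- boom: The telescoping arm with the grey head at its end and a white drop nozzle under the head; its origin is no handle: it lies on the bench, under the sleeve mouth when the arm is fully in.
- boom_slide (a joint): How far the arm is out of the sleeve, m = scale reading at the mouth: 0 fully in, stop at 0.080. Black lines every 5 mm, longer every 10 mm; the red line (4 mm wide) is the 60 mm line, its middle at the mouth when this reads 0.060. Extends along head_grip's y. Button in: slides with about 1 N. Button out: a spring brake holds it against about 20 N.
- release_button (a joint): Travel of the green button on the head's robot side (25 mm along the arm, 20 mm high) in m: 0 out, 0.004 fully in. Spring: 11 N to start, 15 N fully in. The brake is off from about 0.001.
- sleeve_mouth (a point): Middle of the upper edge of the sleeve's opening (aluminium sleeve 48 mm wide, 36 mm high, with a black rim), where the scale is read; y points outwards along the arm.
- beaker: Loose small glass beaker, 46 mm diameter, 58 mm tall, behind the tube rack; origin at its foot. Leave alone.
- jar: Loose blue jar, 49 mm diameter, 63 mm tall, behind the collector; origin at its foot. Leave alone.
- flask: Loose conical flask, 64 mm diameter, 102 mm tall, left of the key block; origin at its foot. Leave alone.
- small_vial: Loose small clear vial with a blue cap, 15 mm diameter, 33 mm tall, in front of the collector's housing; origin at its foot. Leave alone.
- amber_vial: Loose small amber vial with a blue cap, 16 mm diameter, 33 mm tall, near it; origin at its foot. Leave alone.
Things that resemble listed ones, but are neither listed nor needed, are in the scene too. Leave any purple or turquoise look-alike of the part that bears key_grip alone.

How it is judged (in metres and radians):
On the way, in this order (a step that is already met when the one before it is completed fails the run):
1. the key is seated on the lock screw, which is still locked (distance between key_socket and screw_head below 0.006 m and value of joint lock_screw below 0.9 rad), for 0.1 s.
2. the lock screw is turned open with the key on it (distance between key_socket and screw_head below 0.008 m and value of joint lock_screw above 1.2 rad), for 0.1 s.
3. the arm is drawn out with its button squeezed in (value of joint release_button above 0.0025 m and value of joint boom_slide above 0.03 m), for 0.1 s.
At the end, for the whole second after the job is handed in: The arm stands still at the red line (reading 60 mm, within 3 mm either way), the fingers still hold the head with the button more than 2.5 mm in (4 N or more on the head), the lock screw is turned open (more than 1.2 rad) and the key stands upright on it (its rim within 8 mm of its seat) (all of step 2 and value of joint boom_slide between 0.057 and 0.063 m and value of joint release_button above 0.0025 m and contact force between the fingers and boom above 4 N and velocity of joint boom_slide between -0.005 and 0.005 m/s and angle between key_grip's own z axis and vertical below 0.3 rad); the arm keeps its last pose, push and grip.
It fails at once if a bystander is pushed away or knocked over (distance of any of small_vial, amber_vial, beaker, jar, flask from where it was at the start of the episode above 0.03 m or angle between any of small_vial, amber_vial, beaker, jar, flask's own z axis and vertical above 0.5 rad).
It also fails if it takes over 51 s, if anything falls off the work surface, if the arm or the gripper's body presses on something with over 40 N, if the wrist force passes 120 N, or if a joint passes its speed limit or range.

## Robot

A 7-joint arm with a two-finger parallel gripper is mounted at the origin on a cart in front of the work surface, level with it; the furniture and walls round the work are solid. World frame = base frame: x ahead of the robot, y to its left, z up, the work surface at z = 0. Lengths are in mm, angles in rad, forces in N, time in s.
With the tool pointing down it reaches from about 400 to 875 mm from the base axis. Payload 4.4 kg.
Tool frame: the origin (TCP) lies on the centre line of the jaws, within the pads' length; the fingertips stand 14 mm ahead of it and the grasp point (between the pads) lies 5 mm behind it; z points along the fingers, x is the direction in which the jaws open and shut, and the axes are right-handed (so a half turn about z gives the same grasp; the last joint's range is limited). The gripper opens to 85 mm and grips with 20 to 120 N. Pads are 22 mm wide; open, the fingers measure 114 mm over their backs; the gripper's body (76 mm by 85 mm) begins 54 mm behind the grasp point. The pads swing forward as they close: fully open they stand 13 mm farther back than shut.
Start: joints at [-1.408, 0.628, 0.038, 1.517, -0.027, 0.996, -0.02], TCP at [147.4, 633.081, 211.713] pointing down, gripper open.
Joint ranges: [-3.06, 3.06], [-0.37, 2.12], [-1.25, 1.32], [0.18, 2.47], [-1.1, 4.24], [0.23, 1.98], [-2.94, 2.94]. Speed limits (rad/s): [2.57, 2.57, 3.14, 3.14, 3.14, 3.14, 3.14].

## Interface

Orientations are given as [roll, pitch, yaw] about the fixed x, y, z axes, in that order (R = Rz(yaw) Ry(pitch) Rx(roll)).
In Python, from cell import ctrl gives the robot as it stands.
- The arm moves only by the tool send_rows, never from a script. Its argument "commands" is a list of rows, each a list of 5 numbers: the finger opening in mm, from 0 to 85.4, then the shift along the tool's x, y, z in mm, then the turn about the tool's z in degrees. In form: [[grip, x, y, z, roll], ...]. A call has 1 to 5 rows; each row is the pose to reach, as a shift and turn from the pose measured when the call began, along the tool's axes at that moment; what a row does not reach only later rows make up. A row lasts 1/10 s, in which the tool goes at most 50 mm and 8.59 degrees, less where a joint would pass 70% of its speed; a pose out of reach is approached as far as the arm can. A call with a gripper value outside its range is refused whole. The fingers move at their own pace and stop on an object; the grip force is fixed at half the most. Time passes only in rows, so rows that repeat a pose let the fingers close. It gives the time, the measured TCP pose, the force and the opening at its end, in the units of the state.
- ctrl.read_state(): the state, without advancing time (a new reading comes with each control period).
- ctrl.get_image(name): name is "scene" or "top" or "wrist"; returns the picture (480x640x3 uint8, red, green, blue); there is no depth.
- ctrl.camera_params(name): a dict with "fx", "fy", "cx", "cy" (pixels), "k1" (the pictures are not rectified: a ray, as slopes to the right and down, at radius r is drawn at 1 + k1 r^2 times it, then the intrinsics apply), "cam_to_world" (4x4, takes a point from camera to world coordinates). Camera axes: x right, y down, z forward; pixel columns grow to the right and rows downward; lengths in mm; the calibration is good to about 2 mm. A picture is of the moment at which its call begins: read the wrist's pose just before it. camera_params takes no time and is no camera call; for the wrist camera it gives the pose at the moment of the call.
- ctrl.finish_job(): hands the job in, once; it reports no verdict.
The state is a dict: "clock": time; "qpos": joint angles; "qd": joint speeds; "tau": joint torques, N m; "eef_pos": TCP position; "tool_rot": TCP orientation; "force": force on the tool from outside, world axes, zero at the start; "torque": the same for the moment, N m; "width": finger opening in mm.
Only numpy, scipy, OpenCV 4.12 (cv2) and the standard library are available. Lean on these libraries where they do the work, as an engineer would, in place of code of your own. Each camera call takes 0.05 s, during which the arm holds its last target.

## Working session

There is one attempt and no reset: what is moved stays moved. The work goes in short steps, Python scripts to look and compute and a tool call to move; the robot and the scene stay as the last step left them, time stands still between calls to the robot, and variables do not carry over. Pictures are saved under pics/ and viewed, and the job is handed in when it is done.

Besides the shell and the picture viewer there is one more tool, called after "Emit:" by a JSON object that holds its "op" and its "data", one argument or row to a line. send_rows: Moves the arm, as the interface text tells. Its arguments: {"type":"object","properties":{"commands":{"type":"array"}},"required":["commands"]}

```bash
ls; mkdir -p pics
python3 - <<'E'
from cell import ctrl
import cv2,json
s=ctrl.read_state();print(s)
for n in("scene","top","wrist"):
    p=ctrl.camera_params(n);print(n,{k:(v if not hasattr(v,'tolist') else v.tolist()) for k,v in p.items()})
    cv2.imwrite(f"pics/a_{n}.png",ctrl.get_image(n)[:,:,::-1])
E
```

```text
pics
{'clock': 0.0, 'qpos': array([-1.40780518,  0.62935268,  0.03839964,  1.51836708, -0.026971  ,
        0.99629807, -0.01998447]), 'qd': array([ 3.25016364e-04, -1.33132811e-03, -1.22278408e-04, -5.76181269e-05,
        1.95779416e-03,  1.04301018e-03, -1.05736540e-03]), 'tau': array([ 1.92234529e-04, -5.63405836e+01,  1.22603294e+00, -1.93442094e+01,
        1.08843483e-02,  1.08884485e-02,  2.43237008e-05]), 'eef_pos': array([147.22625484, 632.42599547, 210.78440812]), 'tool_rot': array([3.14156768e+00, 1.90814490e-03, 1.34207071e+00]), 'force': array([ 0.33034549, -0.37150779,  0.65995419]), 'torque': array([-0.02808247, -0.00719496, -0.01203612]), 'width': 85.47940211031062}
scene {'fx': 591.0179921800193, 'fy': 591.0179921800193, 'cx': 327.3617979182686, 'cy': 243.6590281834978, 'k1': -0.16737367846053416, 'cam_to_world': [[0.7450789331780897, -0.2933204008406655, 0.5990162984300771, -118.34539178672165], [-0.6669333913494718, -0.3174599715145823, 0.6741060880818782, -888.9009615836053], [-0.007565370928926725, -0.9017662163424798, -0.4321579065874832, 567.931644008633], [0.
[... 183 characters left out ...]
696547741224, -0.968957382192846, 0.24713243407636354, 266.4115745311534], [-0.9999751884666148, 0.006265194445124086, -0.0032202157882196946, -201.668296086294], [0.0015719191070641789, -0.24714841458636086, -0.9689763620634763, 971.4153349641692], [0.0, 0.0, 0.0, 1.0]]}
wrist {'fx': 347.6170655579669, 'fy': 347.6170655579669, 'cx': 320.6465013317528, 'cy': 241.58139801186684, 'k1': -0.06866574093408988, 'cam_to_world': [[0.2263549364365622, 0.9233686157541303, 0.3100868300832826, 67.49974835191973], [0.9740438369721611, -0.21411067793913433, -0.07345216980451795, 651.9749585033461], [-0.0014305269474062996, 0.3186644269960847, -0.9478665183241294, 371.8357026361466], [0.0, 0.0, 0.0, 1.0]]}
```

View pics/a_scene.png

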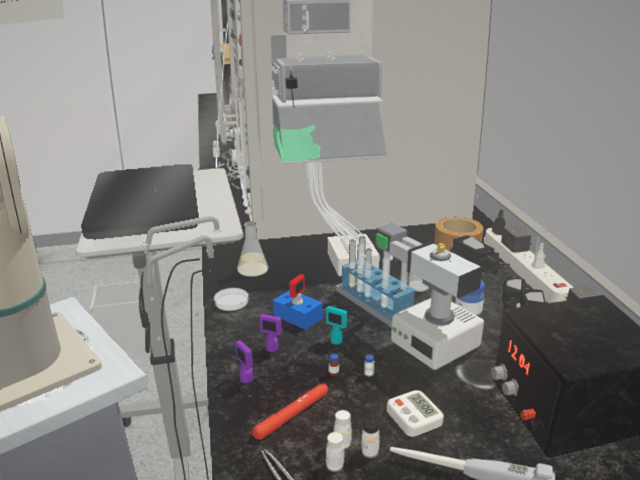

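View pics/a_top.png

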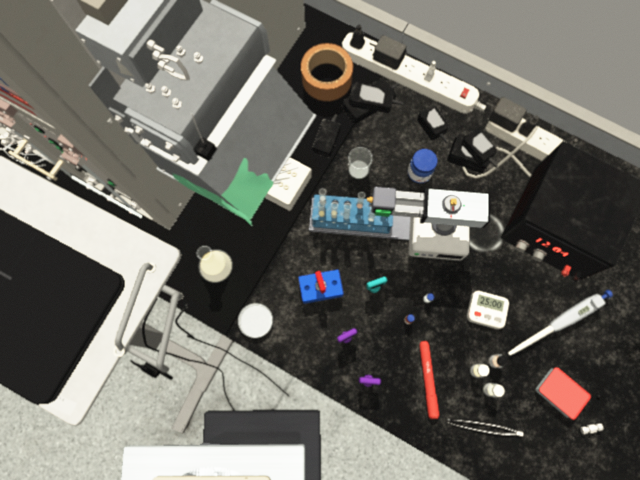

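View pics/a_wrist.png

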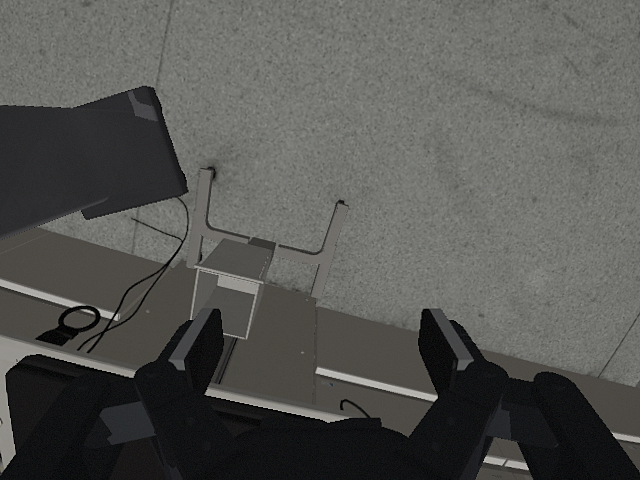

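The scene image shows the red-winged key in the blue block at (297,288). Things it could be taken for:
- purple keys at (270,330) and (245,360)
- turquoise key at (336,322)

I choose the red wing in the blue block; in the top picture it is at (320,282). Next is a close crop to check.

```bash
cat > h.py <<'E'
import numpy as np,cv2
def ray(p,uv):
    x=(uv[0]-p['cx'])/p['fx'];y=(uv[1]-p['cy'])/p['fy']
    a,b=x,y
    for _ in range(20):
        r2=a*a+b*b;f=1+p['k1']*r2;a,b=x/f,y/f
    T=np.array(p['cam_to_world']);d=T[:3,:3]@np.array([a,b,1.]);return T[:3,3],d/np.linalg.norm(d)
def onz(p,uv,z):
    o,d=ray(p,uv);return o+d*(z-o[2])/d[2]
def proj(p,X):
    T=np.array(p['cam_to_world']);c=T[:3,:3].T@(np.array(X,float)-T[:3,3]);a,b=c[0]/c[2],c[1]/c[2];f=1+p['k1']*(a*a+b*b)
    return np.array([p['fx']*a*f+p['cx'],p['fy']*b*f+p['cy']])
def tri(l):
    A=0;B=0
    for p,uv in l:
        o,d=ray(p,uv);M=np.eye(3)-np.outer(d,d);A=A+M;B=B+M@o
    X=np.linalg.solve(A,B);return X,[np.round(proj(p,X)-uv,1) for p,uv in l]
def crop(src,dst,u0,v0,w,h,s):
    im=cv2.imread(src)[v0:v0+h,u0:u0+w];cv2.imwrite(dst,cv2.resize(im,None,fx=s,fy=s,interpolation=cv2.INTER_CUBIC))
E
python3 - <<'E'
from h import *
crop('pics/a_scene.png','pics/b1.png',230,215,130,100,6)
crop('pics/a_scene.png','pics/b2.png',360,210,133,100,6)
crop('pics/a_top.png','pics/b3.png',280,170,114,140,4)
crop('pics/a_top.png','pics/b4.png',360,170,133,100,6)
E
```

```text
(no output)
```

View pics/b1.png

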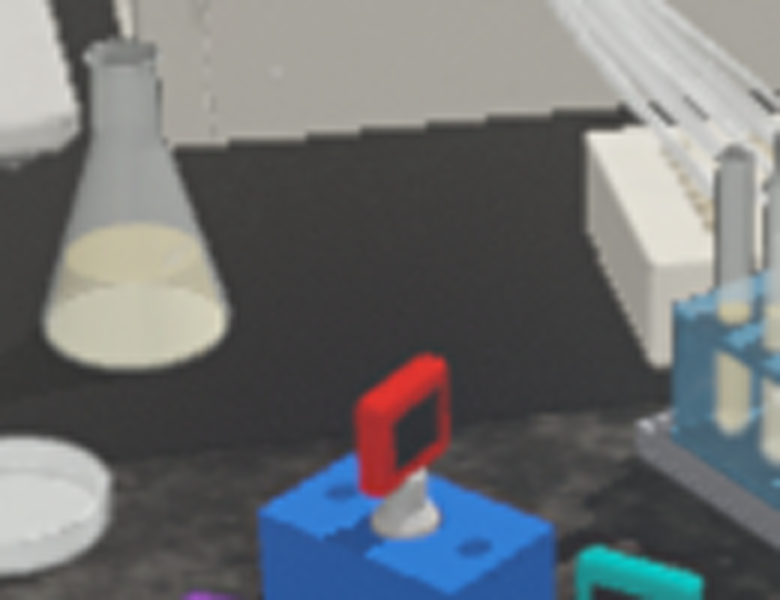

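View pics/b2.png

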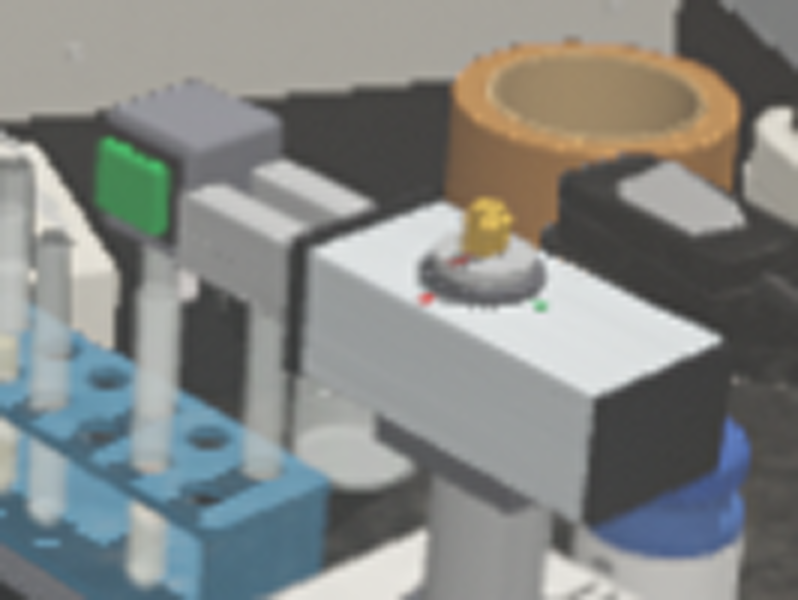

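View pics/b3.png

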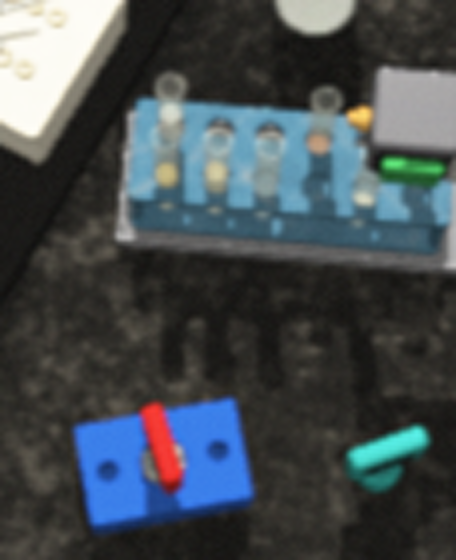

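View pics/b4.png

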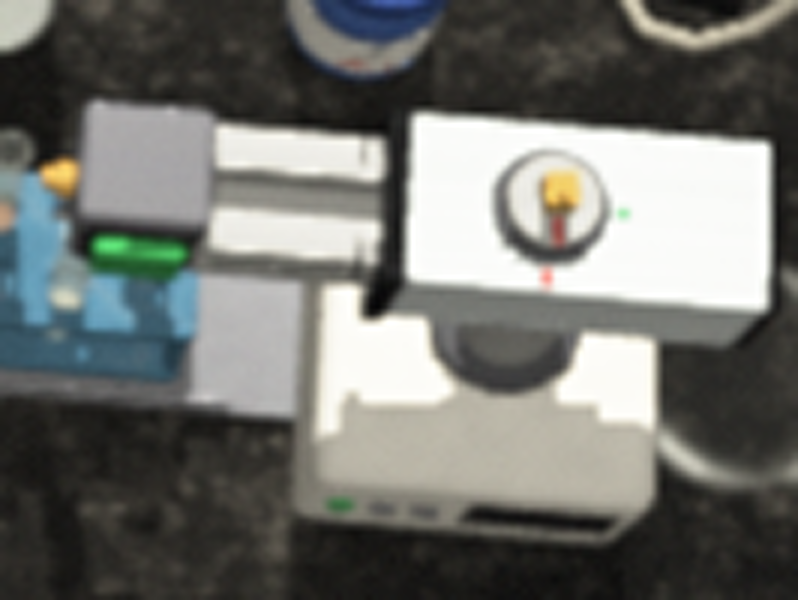

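Run:
```python
from cell import ctrl
from h import *
S=ctrl.camera_params('scene');T=ctrl.camera_params('top')
s=lambda u,v,o:(o[0]+(u+.5)/o[2]-.5,o[1]+(v+.5)/o[2]-.5)
b1=(230,215,6);b2=(360,210,6);b3=(280,170,4);b4=(360,170,6)
def t(n,a,b): print(n,*tri([(S,a),(T,b)]))
t('wingtopL', s(370,402,b1), s(174,484,b3))
t('wingtopR', s(436,358,b1), s(153,407,b3))
print('wing top z78.5', onz(T,s(153,407,b3),78.5),onz(T,s(174,484,b3),78.5))
t('brass top',s(489,205,b2),s(562,186,b4))
t('disc',s(482,265,b2),s(552,203,b4))
t('reddot',s(428,299,b2),s(546,277,b4))
t('greendot',s(540,307,b2),s(623,213,b4))
t('headcornerNearRight',s(190,152,b2),s(207,235,b4))
t('headcornerNearLeft',s(104,117,b2),s(80,228,b4))
t('headcornerFarR',s(282,122,b2),s(213,108,b4))
t('sleeve near left top',s(310,250,b2),s(408,280,b4))
t('sleeve far right',s(722,338,b2),s(770,145,b4))
t('blockcornerL', s(260,513,b1), s(95,530,b3))
t('blockcornerNear', s(448,592,b1), s(252,496,b3))
t('hole', s(475,547,b1), s(218,450,b3))
t('hole', s(343,490,b1), s(107,470,b3))
```

```text
wingtopL [ 413.76431998 -196.39342458   79.8967299 ] [array([-0.4,  0.1]), array([ 0.2, -0.4])]
wingtopR [ 447.21852324 -186.75431509   78.056465  ] [array([ 0.2, -0. ]), array([-0.1,  0.2])]
wing top z78.5 [ 447.42801832 -186.95414625   78.5       ] [ 413.35904597 -195.9788196    78.5       ]
brass top [ 540.33609535 -405.83578867  183.41665693] [array([-0.1,  0. ]), array([ 0.1, -0.1])]
disc [ 540.33910736 -406.30726553  167.10450671] [array([ 0.5, -0.2]), array([-0.3,  0.4])]
reddot [ 520.76053151 -404.49248971  163.40368126] [array([ 0.3, -0.1]), array([-0.2,  0.2])]
greendot [ 538.62583664 -426.51052251  163.36670379] [array([ 0.5, -0.2]), array([-0.3,  0.4])]
headcornerNearRight [ 531.81440666 -312.31893048  169.0720369 ] [array([-0.,  0.]), array([ 0., -0.])]
headcornerNearLeft [ 534.44959955 -278.07856539  167.32074393] [array([ 0.1, -0. ]), array([-0. ,  0.1])]
headcornerFarR [ 567.80279132 -314.86554395  168.12188222] [array([ 0.5, -0.2]), array([-0.4,  0.5])]
sleeve near left top [ 519.75970038 -366.60948436  163.78420633] [array([ 0.5, -0.2]), array([-0.3,  0.4])]
sleeve far right [ 557.86465812 -468.27672619  163.82990776] [array([ 0.6, -0.2]), array([-0.4,  0.4])]
blockcornerL [ 400.26863394 -159.92963971   32.84194314] [array([-0.1,  0. ]), array([ 0.1, -0.1])]
blockcornerNear [ 414.32930695 -230.63970214   33.01435235] [array([ 0.5, -0.1]), array([-0.3,  0.4])]
hole [ 436.27790602 -215.66957383   31.81029676] [array([ 0.2, -0.1]), array([-0.1,  0.2])]
hole [ 427.56021757 -165.06091729   32.07617086] [array([ 0.1, -0. ]), array([-0. ,  0.1])]
```

The crop confirms the red wing stands in the middle hole of the blue block. The screw's red stripe points roughly at the red dot. Next I check obstacle heights along the transit path.

Run:
```python
from cell import ctrl
from h import *
crop('pics/a_top.png','pics/c1.png',0,180,270,200,3)
crop('pics/a_scene.png','pics/c2.png',70,150,200,150,4)
S=ctrl.camera_params('scene');T=ctrl.camera_params('top')
def t(n,a,b): print(n,*tri([(S,a),(T,b)]))
t('flask rim',(250,225),(205,253))
t('hood plate BR corner',(384,155),(314,116))
t('hood plate BL corner',(279,161),(240,215))
print('cart corner', onz(T,(180,255),0),onz(T,(180,255),100))
```

```text
flask rim [475.79506302   7.69719067 100.00806073] [array([ 0.4, -0.1]), array([-0.3,  0.4])]
hood plate BR corner [ 652.92055776 -182.76513743  249.44634971] [array([ 1.3, -0.5]), array([-1. ,  1.4])]
hood plate BL corner [495.12062557 -74.54544946 246.82781434] [array([ 1.7, -0.4]), array([-1.2,  1.8])]
cart corner [4.97037459e+02 7.91846243e+01 1.13686838e-13] [473.29623567  50.27290032 100.        ]
```

View pics/c1.png

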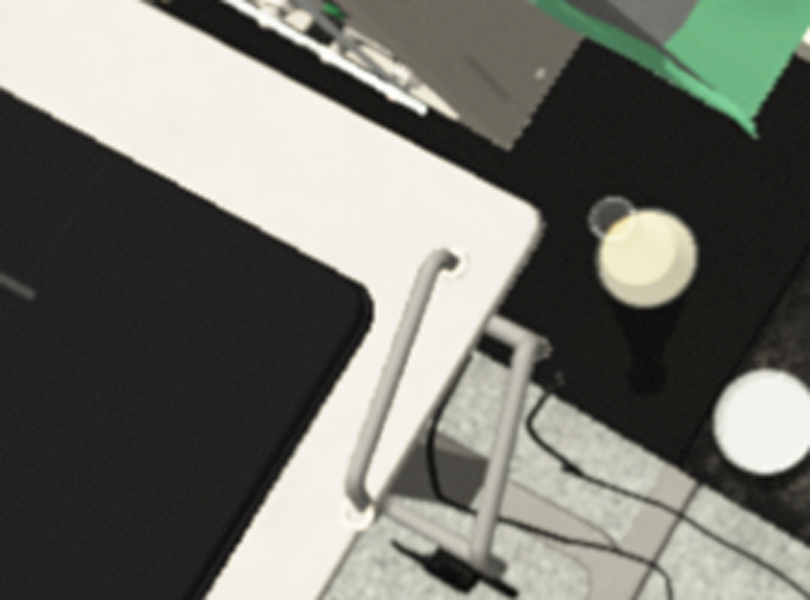

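View pics/c2.png

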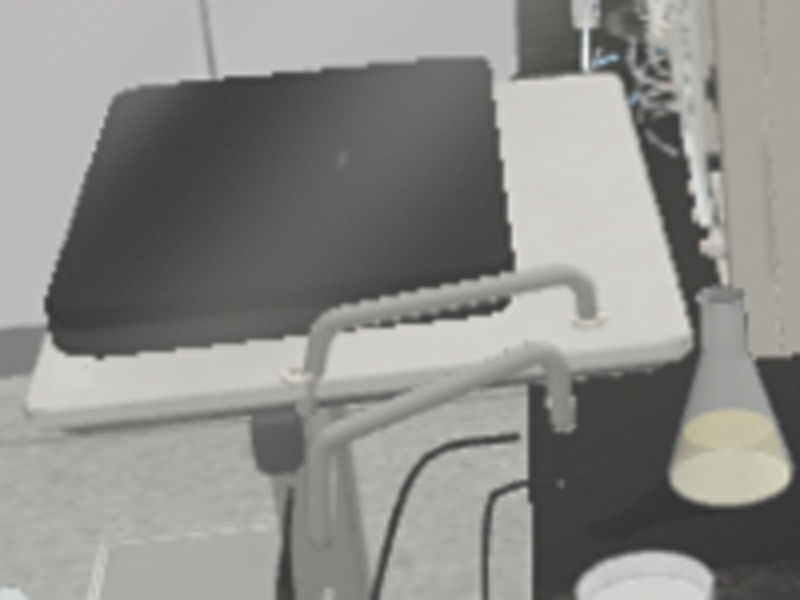

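Run:
```python
from cell import ctrl
from h import *
S=ctrl.camera_params('scene');T=ctrl.camera_params('top')
def t(n,a,b): print(n,*tri([(S,a),(T,b)]))
t('handle far',(70+565/4,150+275/4),(437/3,180+258/3))
t('handle near',(70+325/4,150+318/4),(352/3,180+490/3))
t('handle2 far',(70+540/4,150+352/4),(530/3,180+345/3))
t('box corner',(70+512/4,150+265/4),(365/3,180+290/3))
t('tray corner',(70+690/4,150+335/4),(540/3,180+215/3))
t('panel bottom corner?',(203,235),(170,228))
```

```text
handle far [454.03681561 114.66367042  86.63406123] [array([ 1.7, -0.2]), array([-1.1,  1.8])]
handle near [326.10809263 148.23019531  89.84561177] [array([-1.1,  0. ]), array([ 0.7, -1.1])]
handle2 far [404.52534934  59.994305    76.65025927] [array([ 1.7, -0.2]), array([-1. ,  1.7])]
box corner [439.76954386 154.04833634  83.81889429] [array([-0.4,  0. ]), array([ 0.3, -0.4])]
tray corner [490.07273561  62.51659944  57.86802687] [array([-0.3,  0. ]), array([ 0.2, -0.3])]
panel bottom corner? [482.93257284 104.82825466  57.9082436 ] [array([25.2, -6.4]), array([-13.4,  27.3])]
```

```bash
cat >> h.py <<'E'
def rows(s,wps):
    x0,y0,z0=s['eef_pos'];yw=s['tool_rot'][2]
    from scipy.spatial.transform import Rotation as Ro
    R=Ro.from_euler('xyz',s['tool_rot']).as_matrix()
    for x,y,z,w in wps:
        d=R.T@np.array([x-x0,y-y0,z-z0]);a=(w-yw+np.pi)%(2*np.pi)-np.pi
        print(np.round(d,1).tolist(),round(-np.degrees(a),1))
def st(s): print('t',round(float(s['clock']),2),'pos',np.round(s['eef_pos'],1),'rot',np.round(s['tool_rot'],3),'F',np.round(s['force'],1),'w',round(s['width'],1),'q',np.round(s['qpos'],2))
E
python3 - <<'E'
from cell import ctrl
from h import *
s=ctrl.read_state();st(s)
import math
w=[]
for r,a in [(600,1.34),(550,1.34),(500,1.34),(450,1.34),(410,1.29)]: w.append((r*math.cos(a),r*math.sin(a),250,a))
rows(s,w)
E
```

```text
t 0.15 pos [147.3 632.6 211. ] rot [3.142e+00 1.000e-03 1.342e+00] F [-0.9  0.1 -0.5] w 85.5 q [-1.41  0.63  0.04  1.52 -0.03  1.   -0.02]
[-49.6, 1.2, -38.9] 0.1
[-99.6, 1.1, -38.8] 0.1
[-149.6, 1.0, -38.8] 0.1
[-199.6, 0.9, -38.7] 0.1
[-240.1, 21.3, -38.6] 3.0
```

Emit:
{"op": "send_rows", "data": {
  "commands": [
    [30,-45,0,-20,0],
    [30,-90,0,-39,0],
    [30,-135,0,-39,0],
    [30,-180,0,-39,0],
    [30,-225,5,-39,0]
  ]
}}

```text
clock: 0.65
eef_pos: [100.2, 410.6, 250.2]
tool_rot: [-3.141, 0.001, 1.343]
force: [0.2, -0.4, 0.1]
width: 30.1
```

Run:
```python
from cell import ctrl
from h import *
import math
s=ctrl.read_state();st(s)
rows(s,[(410*math.cos(a),410*math.sin(a),250,a) for a in (1.23,1.11,.99,.87,.75)])
```

```text
t 0.65 pos [100.2 410.6 250.2] rot [-3.141e+00  1.000e-03  1.343e+00] F [ 0.2 -0.4  0.1] w 30.1 q [-1.43  0.25  0.04  2.06 -0.01  0.83 -0.04]
[-15.2, 41.3, 0.3] 6.5
[-23.7, 89.7, 0.2] 13.4
[-37.9, 136.8, 0.3] 20.2
[-57.6, 181.9, 0.3] 27.1
[-82.6, 224.2, 0.3] 34.0
```

Emit:
{"op": "send_rows", "data": {
  "commands": [
    [30,-10,46,0,7],
    [30,-22,92,0,14],
    [30,-38,138,0,21],
    [30,-58,182,0,28],
    [30,-83,224,0,36]
  ]
}}

```text
clock: 1.15
eef_pos: [301.4, 278.2, 250.5]
tool_rot: [3.141, 0.0, 0.71]
force: [1.0, 1.5, 0.2]
width: 29.9
```

Run:
```python
from cell import ctrl
from h import *
import math
s=ctrl.read_state();st(s)
rows(s,[(410*math.cos(a),410*math.sin(a),250,a) for a in (.64,.52,.40,.28,.16)])
```

```text
t 1.15 pos [301.4 278.2 250.5] rot [3.141 0.    0.71 ] F [1.  1.5 0.2] w 29.9 q [-1.05  0.24  0.29  2.09 -0.09  0.82  0.01]
[-0.9, 43.2, 0.5] 4.0
[-7.3, 92.0, 0.5] 10.9
[-19.4, 139.6, 0.6] 17.7
[-37.2, 185.4, 0.6] 24.6
[-60.3, 228.8, 0.6] 31.5
```

Emit:
{"op": "send_rows", "data": {
  "commands": [
    [30,-2,46,0,7],
    [30,-8,93,0,14],
    [30,-20,140,0,21],
    [30,-37,186,0,28],
    [30,-60,229,0,36]
  ]
}}

```text
clock: 1.65
eef_pos: [406.3, 63.7, 250.8]
tool_rot: [3.141, -0.002, 0.077]
force: [0.8, 0.4, -1.4]
width: 30.2
```

Run:
```python
from cell import ctrl
from h import *
import math
s=ctrl.read_state();st(s)
rows(s,[(405*math.cos(a),405*math.sin(a),250,y) for a,y in ((.05,-.0),(-.07,-.15),(-.19,-.3),(-.31,-.45),(-.43,-.6))])
```

```text
t 1.65 pos [406.3  63.7 250.8] rot [ 3.141e+00 -2.000e-03  7.700e-02] F [ 0.8  0.4 -1.4] w 30.2 q [-0.65  0.26  0.54  2.1  -0.18  0.83  0.07]
[-5.1, 43.2, 0.8] 4.4
[-9.3, 91.5, 0.8] 13.0
[-19.2, 139.1, 0.8] 21.6
[-34.8, 185.1, 0.8] 30.2
[-55.8, 228.9, 0.8] 38.8
```

Emit:
{"op": "send_rows", "data": {
  "commands": [
    [30,-5,46,0,6],
    [30,-10,93,0,14],
    [30,-20,140,0,22],
    [30,-35,186,0,30],
    [30,-54,230,0,38]
  ]
}}

```text
clock: 2.15
eef_pos: [369.8, -171.8, 251.0]
tool_rot: [-3.141, -0.003, -0.592]
force: [1.0, -0.0, -0.4]
width: 29.8
```

Run:
```python
from cell import ctrl
from h import *
import math
s=ctrl.read_state();st(s)
rows(s,[(431,-191,200,-.9),(431,-191,160,-1.3)])
```

```text
t 2.15 pos [ 369.8 -171.8  251. ] rot [-3.141e+00 -3.000e-03 -5.920e-01] F [ 1.  -0.  -0.4] w 29.8 q [-0.24  0.29  0.78  2.11 -0.28  0.84  0.11]
[61.4, -18.2, 51.2] 17.6
[61.3, -18.1, 91.2] 40.6
```

Emit:
{"op": "send_rows", "data": {
  "commands": [
    [60,30,-9,20,8],
    [60,61,-18,50,16],
    [60,61,-18,90,24],
    [60,61,-18,91,32],
    [60,61,-18,91,40.6]
  ]
}}

```text
clock: 2.65
eef_pos: [429.6, -190.7, 158.7]
tool_rot: [3.141, 0.0, -1.307]
force: [-1.0, -0.1, -0.4]
width: 59.8
```

Run:
```python
from cell import ctrl
from h import *
s=ctrl.read_state();st(s)
cv2.imwrite('pics/d_wrist.png',ctrl.get_image('wrist')[:,:,::-1])
W=ctrl.camera_params('wrist')
print(proj(W,[430.5,-191.5,78.5]),proj(W,[447.4,-187,78.5]),proj(W,[413.4,-196,78.5]),proj(W,[432,-190.4,32]))
```

```text
t 2.65 pos [ 429.6 -190.7  158.7] rot [ 3.141  0.    -1.307] F [-1.  -0.1 -0.4] w 59.8 q [-0.19  0.59  0.82  2.08 -0.64  0.75 -0.26]
[322.45253768 242.59669404] [322.46669759 219.52617334] [322.36919375 264.91825956] [321.3657741  223.29245827]
```

View pics/d_wrist.png

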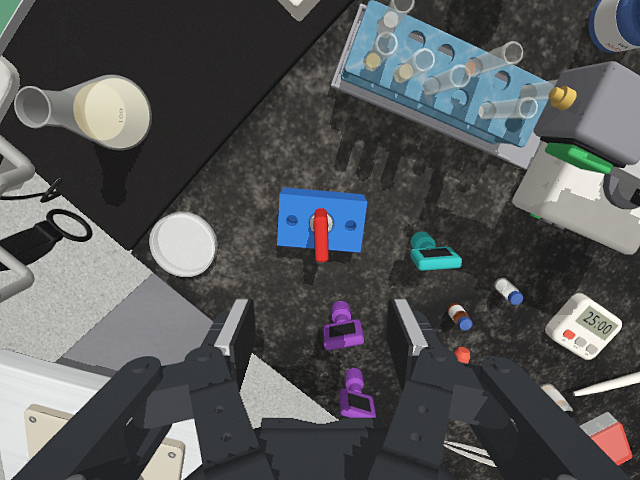

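The wrist image shows the red key in the blue block's middle hole, its wing top at about (321,215)–(321,262). The purple keys at (343,325) and (355,395) and the turquoise one at (433,252) are clear of the fingers.

Run:
```python
from h import *
crop('pics/d_wrist.png','pics/d2.png',270,180,110,95,7)
```

```text
(no output)
```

View pics/d2.png

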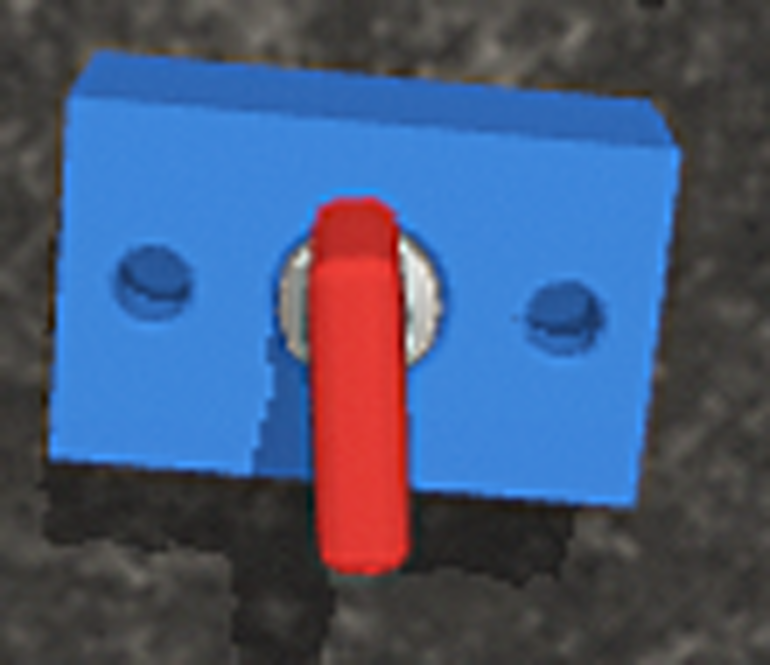

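Run:
```python
from cell import ctrl
from h import *
s=ctrl.read_state();W=ctrl.camera_params('wrist')
a=onz(W,(321.1,216.9),78.5);b=onz(W,(321.9,261.5),78.5);c=(a+b)/2;yw=np.arctan2(*(a-b)[1::-1])
print(a,b,c,np.linalg.norm(a-b),yw)
st(s)
rows(s,[(c[0],c[1],58.3,yw-np.pi/2)])
```

```text
[ 449.02732069 -185.55271194   78.5       ] [ 415.97647747 -194.94938029   78.5       ] [ 432.50189908 -190.25104612   78.5       ] 34.36066958080319 0.2770004033253344
t 2.7 pos [ 430.1 -190.8  159.1] rot [ 3.141e+00 -1.000e-03 -1.312e+00] F [ 0.4 -0.7  0.2] w 60.0 q [-0.19  0.59  0.83  2.08 -0.64  0.75 -0.27]
[0.0, -2.5, 100.8] -1.0
```

Emit:
{"op": "send_rows", "data": {
  "commands": [
    [45,0,-2,35,-1],
    [45,0,-2,70,-1],
    [45,0,-2,95,-1],
    [45,0,-2,100,-1],
    [45,0,-2,100,-1]
  ]
}}

```text
clock: 3.2
eef_pos: [431.8, -190.4, 59.0]
tool_rot: [3.141, -0.0, -1.294]
force: [-0.3, -0.1, -0.1]
width: 45.1
```

Emit:
{"op": "send_rows", "data": {
  "commands": [
    [5,0,0,0,0],
    [5,0,0,0,0],
    [5,0,0,0,0],
    [5,0,0,0,0],
    [5,0,0,0,0]
  ]
}}

```text
clock: 3.7
eef_pos: [432.0, -190.4, 59.3]
tool_rot: [3.141, -0.0, -1.293]
force: [-0.1, -0.4, 0.0]
width: 4.9
```

Run:
```python
from cell import ctrl
from h import *
st(ctrl.read_state())
```

```text
t 3.7 pos [ 432.  -190.4   59.3] rot [ 3.141 -0.    -1.293] F [-0.1 -0.4  0. ] w 4.9 q [-0.04  0.73  0.61  2.14 -0.86  0.53 -0.07]
```

Run:
```python
from cell import ctrl
from h import *
cv2.imwrite('pics/e_wrist.png',ctrl.get_image('wrist')[:,:,::-1])
cv2.imwrite('pics/e_scene.png',ctrl.get_image('scene')[:,:,::-1])
crop('pics/e_scene.png','pics/e2.png',230,215,130,100,6)
```

```text
(no output)
```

View pics/e_wrist.png

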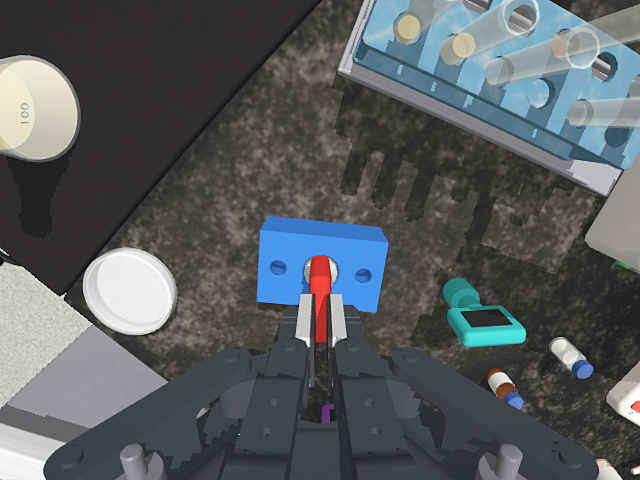

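View pics/e2.png

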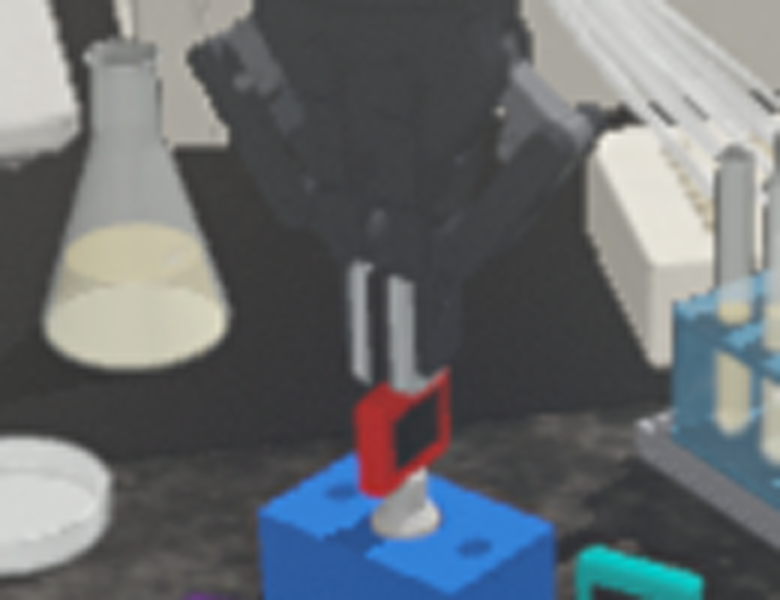

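Run:
```python
from cell import ctrl
from h import *
s=ctrl.read_state();st(s)
W=ctrl.camera_params('wrist');S=ctrl.camera_params('scene')
for dz in (-14,0,5,20): 
    X=s['eef_pos']+[0,0,dz]; p=proj(S,X); print(dz,proj(W,X),p,(p-[230,215])*6)
X=np.array([432,-190.4,78.5]);print(proj(W,X))
T=np.array(W['cam_to_world']);from scipy.spatial.transform import Rotation as Ro
R=Ro.from_euler('xyz',s['tool_rot']).as_matrix();print(R.T@(T[:3,3]-s['eef_pos']))
crop('pics/e_wrist.png','pics/e3.png',260,230,120,100,6)
cv2.imwrite('pics/e_top.png',ctrl.get_image('top')[:,:,::-1])
crop('pics/e_top.png','pics/e4.png',270,230,114,100,6)
```

```text
t 3.8 pos [ 431.9 -190.4   59.1] rot [ 3.141 -0.    -1.293] F [ 0.6  0.2 -0.8] w 5.0 q [-0.04  0.73  0.6   2.14 -0.86  0.53 -0.07]
-14 [321.70695835 281.67806722] [297.50636843 294.42922419] [405.0382106  476.57534511]
0 [321.78657445 293.30092049] [297.25871255 287.44357206] [403.55227531 434.66143236]
5 [321.8178747  297.87523064] [297.16986341 284.92703148] [403.01918044 419.5621889 ]
20 [321.92255932 313.1945119 ] [296.90206869 277.30856886] [401.41241217 373.85141319]
[322.00520751 312.32697648]
[  -0.58522905  -82.17315812 -160.9472314 ]
```

View pics/e3.png

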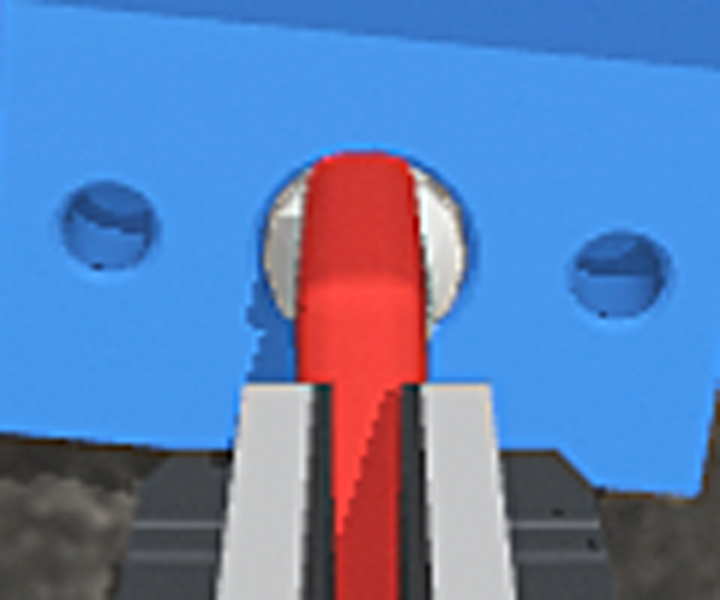

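View pics/e4.png

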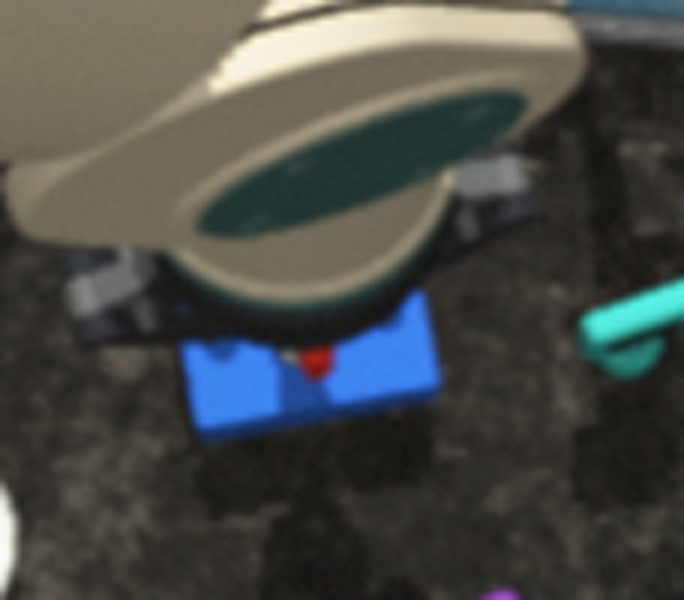

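Run:
```python
from cell import ctrl
from h import *
W=ctrl.camera_params('wrist');S=ctrl.camera_params('scene');s=ctrl.read_state();st(s)
print(W['cam_to_world'][:3,3] if hasattr(W['cam_to_world'],'shape') else W['cam_to_world'])
for X in ([436.3,-215.7,32],[427.6,-165.1,32],[449,-185.5,78.5]):print(proj(W,X))
# depth scale from holes: pixel distance
a=onz(W,(278.3,267.5),32);b=onz(W,(362.8,275.8),32);print(a,b,np.linalg.norm(a-b))
```

```text
t 3.85 pos [ 431.8 -190.4   59. ] rot [ 3.141 -0.    -1.294] F [0.1 0.  0.2] w 5.2 q [-0.04  0.73  0.6   2.14 -0.86  0.53 -0.07]
[ 510.80479654 -167.27703848  219.93523632]
[364.84863718 276.26508108]
[278.15410119 267.67456369]
[321.94997777 277.37143516]
[ 427.73140594 -165.15626532   32.        ] [ 436.25502096 -214.43767487   32.        ] 50.01309169172932
```

Run:
```python
from cell import ctrl
from h import *
from scipy.spatial.transform import Rotation as Ro
W=ctrl.camera_params('wrist');s=ctrl.read_state()
R=Ro.from_euler('xyz',s['tool_rot']).as_matrix()
o,d=ray(W,(321,293.8));o=R.T@(o-s['eef_pos']);d=R.T@d
for y in(-11,-5,0):
    print(y,o+d*(y-o[1])/d[1])
for v in (315,326.7):
    o,d=ray(W,(v,293.8));o=R.T@(o-s['eef_pos']);d=R.T@d;print(o+d*(-11-o[1])/d[1])
# a-images: starting picture fingertips
```

```text
-11 [ -0.42976979 -11.         -21.98747652]
-5 [ -0.41651634  -5.         -10.27626491]
0 [-0.4054718   0.         -0.51692191]
[ -3.098776   -11.         -21.99159542]
[  2.10588579 -11.         -21.98548757]
```

The reported TCP and the real fingers disagree. Both views put the fingertips about 22 mm behind the reported TCP (z≈81), not 14 mm ahead of it, so the fingers closed above the wing. The key looks untouched. I will open, go about 36 mm lower and check by picture.

Emit:
{"op": "send_rows", "data": {
  "commands": [
    [45,0,0,0,0],
    [45,0,0,0,0],
    [45,0,0,0,0],
    [45,0,0,15,0],
    [45,0,0,15,0]
  ]
}}

```text
clock: 4.35
eef_pos: [431.1, -189.9, 43.1]
tool_rot: [3.14, 0.001, -1.294]
force: [-0.8, -0.1, -0.8]
width: 44.7
```

Run:
```python
from cell import ctrl
from h import *
st(ctrl.read_state())
cv2.imwrite('pics/f_wrist.png',ctrl.get_image('wrist')[:,:,::-1])
cv2.imwrite('pics/f_scene.png',ctrl.get_image('scene')[:,:,::-1])
crop('pics/f_scene.png','pics/f2.png',230,215,130,100,6)
crop('pics/f_wrist.png','pics/f3.png',220,200,200,150,4)
```

```text
t 4.35 pos [ 431.1 -189.9   43.1] rot [ 3.140e+00  1.000e-03 -1.294e+00] F [-0.8 -0.1 -0.8] w 44.7 q [-0.01  0.75  0.56  2.15 -0.89  0.49 -0.04]
```

View pics/f3.png

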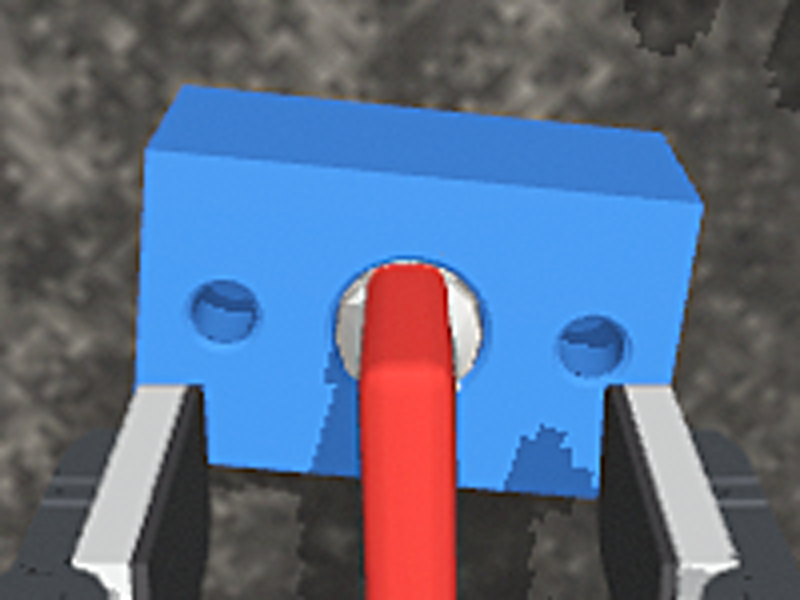

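View pics/f2.png

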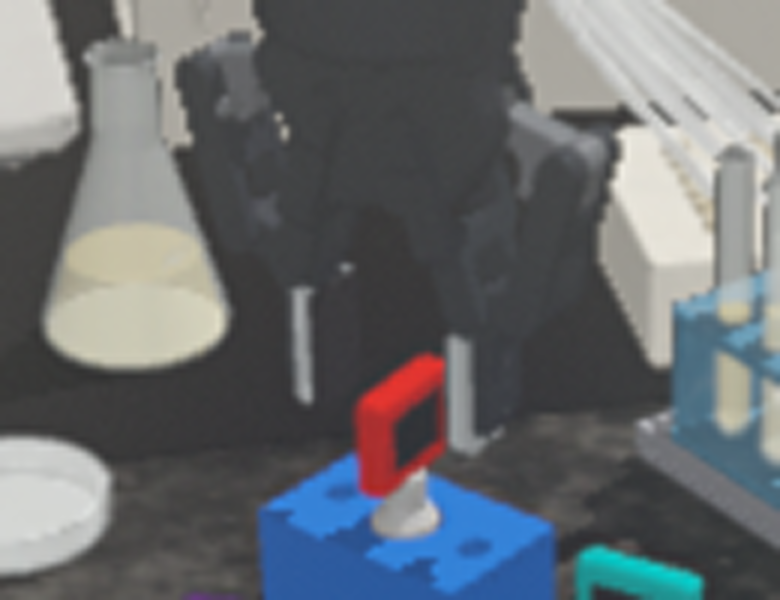

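Run:
```python
from cell import ctrl
from h import *
from scipy.spatial.transform import Rotation as Ro
W=ctrl.camera_params('wrist');S=ctrl.camera_params('scene');s=ctrl.read_state()
R=Ro.from_euler('xyz',s['tool_rot']).as_matrix();P=s['eef_pos']
for y in (11,0,-11):
  for z in (-40,-30,-20,-10):
    print(y,z,[np.round((proj(S,P+R@np.array([x,y,z]))-[230,215])*6) for x in(-24,24)],[np.round((proj(W,P+R@np.array([x,y,z]))-[220,200])*4) for x in(-24,24)])
```

```text
11 -40 [array([309., 354.]), array([448., 397.])] [array([179., 641.]), array([637., 642.])]
11 -30 [array([311., 384.]), array([449., 428.])] [array([192., 585.]), array([623., 585.])]
11 -20 [array([312., 415.]), array([450., 459.])] [array([204., 534.]), array([611., 534.])]
11 -10 [array([314., 445.]), array([451., 489.])] [array([215., 489.]), array([599., 489.])]
0 -40 [array([332., 338.]), array([470., 381.])] [array([173., 552.]), array([643., 553.])]
0 -30 [array([333., 369.]), array([471., 412.])] [array([187., 499.]), array([629., 500.])]
0 -20 [array([335., 399.]), array([471., 442.])] [array([200., 452.]), array([616., 453.])]
0 -10 [array([336., 429.]), array([472., 473.])] [array([211., 411.]), array([604., 411.])]
-11 -40 [array([354., 323.]), array([492., 365.])] [array([167., 458.]), array([650., 458.])]
-11 -30 [array([355., 353.]), array([492., 395.])] [array([182., 410.]), array([634., 410.])]
-11 -20 [array([357., 383.]), array([493., 426.])] [array([195., 367.]), array([621., 367.])]
-11 -10 [array([358., 413.]), array([494., 456.])] [array([207., 329.]), array([608., 329.])]
```

Emit:
{"op": "send_rows", "data": {
  "commands": [
    [45,0,-1,15,1],
    [45,0,-1,21,1],
    [45,0,-1,21,1]
  ]
}}

```text
clock: 4.75
eef_pos: [432.1, -190.0, 22.8]
tool_rot: [3.14, 0.001, -1.311]
force: [-0.7, 0.2, -0.1]
width: 45.0
```

Emit:
{"op": "send_rows", "data": {
  "commands": [
    [3,0,0,0,0],
    [3,0,0,0,0],
    [3,0,0,0,0],
    [3,0,0,0,0],
    [3,0,0,0,0]
  ]
}}

```text
clock: 5.25
eef_pos: [432.3, -190.2, 23.2]
tool_rot: [3.14, 0.0, -1.311]
force: [-0.6, -0.6, 6.6]
width: 9.0
```

Run:
```python
from cell import ctrl
from h import *
st(ctrl.read_state())
cv2.imwrite('pics/g_wrist.png',ctrl.get_image('wrist')[:,:,::-1])
cv2.imwrite('pics/g_scene.png',ctrl.get_image('scene')[:,:,::-1])
crop('pics/g_scene.png','pics/g2.png',230,215,130,100,6)
crop('pics/g_wrist.png','pics/g3.png',220,200,200,150,4)
```

```text
t 5.25 pos [ 432.3 -190.2   23.2] rot [ 3.14   0.    -1.311] F [-0.6 -0.6  6.6] w 9.0 q [ 0.02  0.78  0.52  2.16 -0.94  0.44 -0.02]
```

View pics/g2.png

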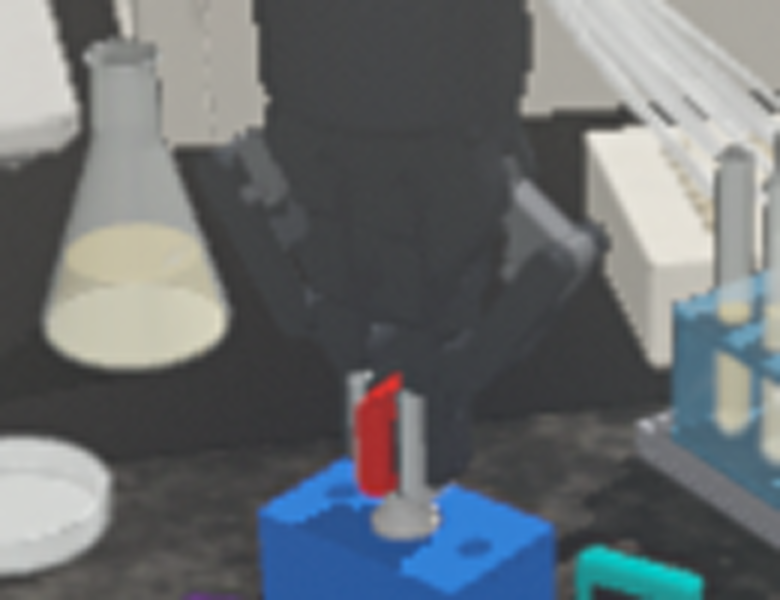

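View pics/g3.png

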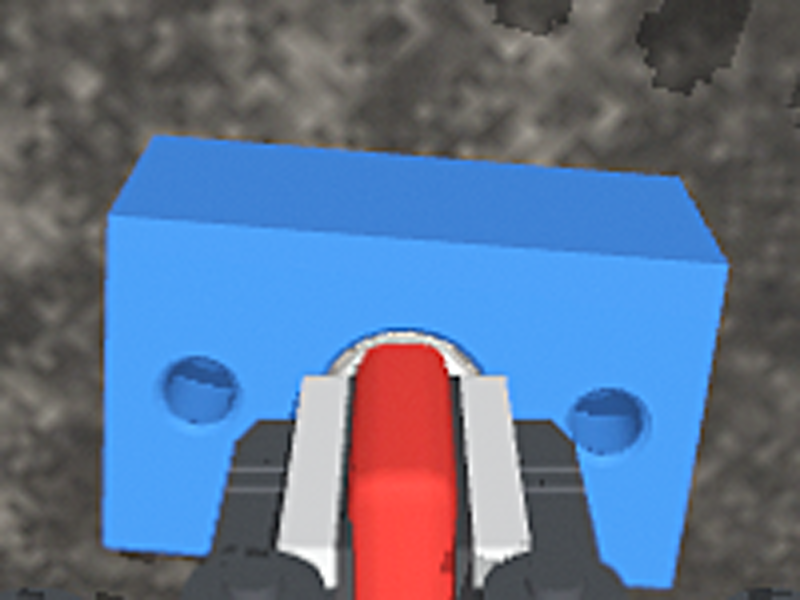

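Gripped: width is 9.0 mm and the wing sits between the pads. Now I lift and go to a viewing pose short of the screw.

Emit:
{"op": "send_rows", "data": {
  "commands": [
    [3,0,0,-10,0],
    [3,0,0,-30,0],
    [3,0,0,-70,0],
    [3,0,0,-120,0],
    [3,0,0,-160,0]
  ]
}}

```text
clock: 5.85
eef_pos: [432.1, -190.5, 185.8]
tool_rot: [3.14, -0.0, -1.312]
force: [0.5, 0.6, -0.9]
width: 9.2
```

Run:
```python
from cell import ctrl
from h import *
s=ctrl.read_state();st(s)
rows(s,[(475,-410,215,-1.47)])
```

```text
t 5.85 pos [ 432.1 -190.5  185.8] rot [ 3.14  -0.    -1.312] F [ 0.5  0.6 -0.9] w 9.2 q [-0.23  0.56  0.88  2.04 -0.59  0.82 -0.31]
[223.2, 14.6, -29.2] 9.0
```

Emit:
{"op": "send_rows", "data": {
  "commands": [
    [3,40,3,-20,2],
    [3,85,6,-29,4],
    [3,130,9,-29,6],
    [3,178,12,-29,9],
    [3,223,15,-29,9]
  ]
}}

```text
clock: 6.35
eef_pos: [474.7, -411.4, 215.3]
tool_rot: [3.14, -0.0, -1.47]
force: [0.1, -0.6, -1.3]
width: 9.4
```

Run:
```python
from cell import ctrl
from h import *
s=ctrl.read_state();st(s)
cv2.imwrite('pics/i_wrist.png',ctrl.get_image('wrist')[:,:,::-1])
cv2.imwrite('pics/i_scene.png',ctrl.get_image('scene')[:,:,::-1])
W=ctrl.camera_params('wrist');print(proj(W,[540.3,-406.1,169]),proj(W,[540.3,-406.1,182]))
```

```text
t 6.35 pos [ 474.7 -411.4  215.3] rot [ 3.14 -0.   -1.47] F [ 0.1 -0.6 -1.3] w 9.4 q [ 0.19  0.74  0.87  1.59 -0.61  1.1  -0.26]
[313.59632501 149.76843631] [313.29948952 151.4389843 ]
```

View pics/i_wrist.png

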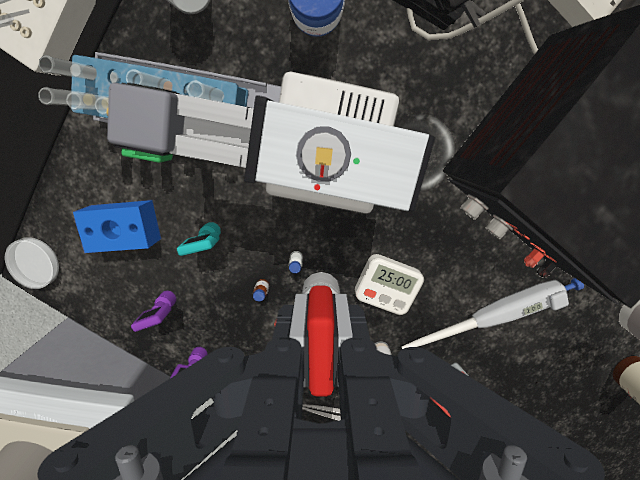

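View pics/i_scene.png

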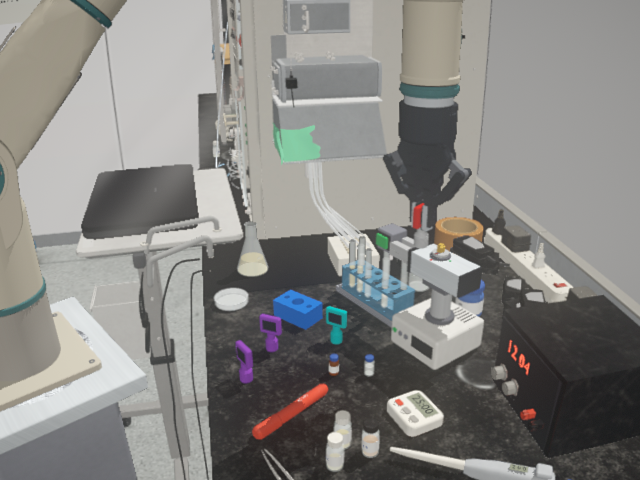

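The wrist picture shows the key gripped at (320,340) and the screw at about (323,156), with its red stripe towards the red dot (317,187).

Run:
```python
from h import *
crop('pics/i_wrist.png','pics/i2.png',280,115,90,80,8)
crop('pics/i_wrist.png','pics/i3.png',270,250,100,150,4)
```

```text
(no output)
```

View pics/i2.png

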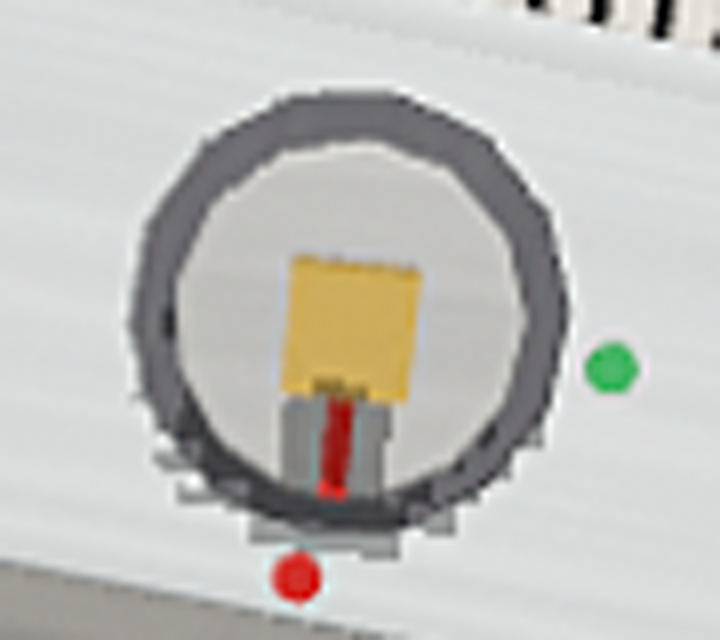

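View pics/i3.png

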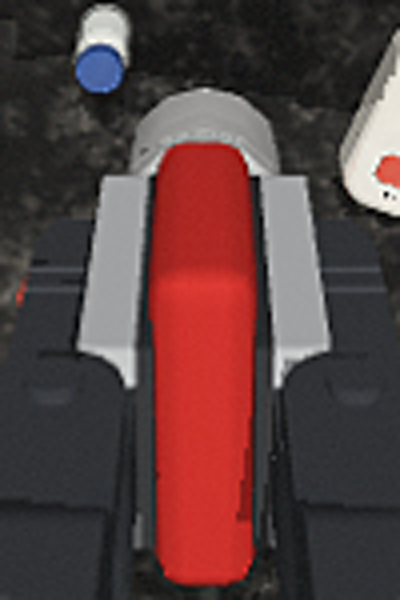

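Run:
```python
from cell import ctrl
from h import *
s=ctrl.read_state();st(s);W=ctrl.camera_params('wrist')
cv2.imwrite('pics/j_wrist.png',ctrl.get_image('wrist')[:,:,::-1])
s=ctrl.read_state();st(s)
crop('pics/j_wrist.png','pics/j2.png',280,115,90,80,8)
cv2.imwrite('pics/j_top.png',ctrl.get_image('top')[:,:,::-1])
print(W['cam_to_world'])
for z in (167,170,182): print(onz(W,(323.8,155),z))
p=lambda u,v:(280+(u+.5)/8-.5,115+(v+.5)/8-.5)
print('dots',onz(W,p(297,577),164),onz(W,p(612,368),164))
a,b,c,d=[onz(W,p(*q),180)[:2] for q in((290,258),(422,268),(410,403),(281,393))]
for m,n in((a,b),(d,c),(d,a),(c,b)): print(np.arctan2(*(n-m)[::-1]),np.linalg.norm(n-m))
```

```text
t 6.45 pos [ 472.5 -417.   215.6] rot [ 3.138 -0.007 -1.476] F [-0.8 -0.5 -1. ] w 9.4 q [ 0.2   0.74  0.87  1.59 -0.61  1.1  -0.26]
t 6.5 pos [ 472.8 -413.2  215. ] rot [ 3.138e+00 -3.000e-03 -1.474e+00] F [-0.4  0.2 -0.7] w 8.9 q [ 0.19  0.74  0.87  1.59 -0.61  1.1  -0.26]
[[ 9.56172923e-02 -9.42636357e-01 -3.19834382e-01  5.54670996e+02]
 [-9.95394172e-01 -8.83139270e-02 -3.72973565e-02 -4.07390453e+02]
 [ 6.91201398e-03  3.21927552e-01 -9.46739074e-01  3.76212196e+02]
 [ 0.00000000e+00  0.00000000e+00  0.00000000e+00  1.00000000e+00]]
[ 537.73264469 -412.33454215  167.        ]
[ 537.97553231 -412.26364635  170.        ]
[ 538.94708279 -411.98006315  182.        ]
dots [ 518.1280407  -409.93659539  164.        ] [ 536.10508321 -432.00883716  164.        ]
-1.5489344451725924 9.078550623959016
-1.5520606425699581 8.995899590171975
0.023538137822325243 9.170406489409867
0.01454310940513641 9.1987628799573
```

View pics/j2.png

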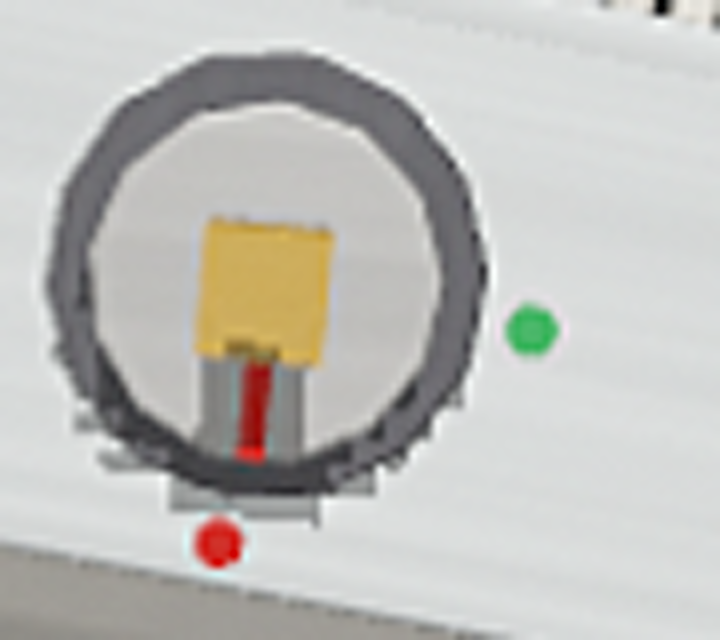

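View pics/j_top.png

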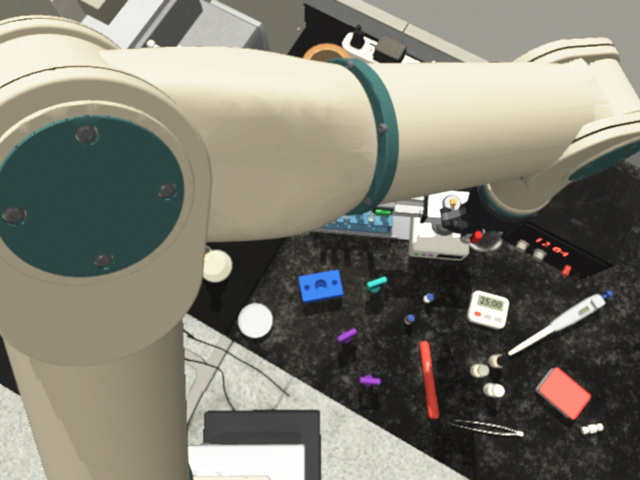

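Run:
```python
from cell import ctrl
from h import *
W={'fx':347.6170655579669,'fy':347.6170655579669,'cx':320.6465,'cy':241.5814,'k1':-0.06866574,'cam_to_world':np.array([[ 9.56172923e-02,-9.42636357e-01,-3.19834382e-01,5.54670996e+02],[-9.95394172e-01,-8.83139270e-02,-3.72973565e-02,-4.07390453e+02],[ 6.91201398e-03,3.21927552e-01,-9.46739074e-01,3.76212196e+02],[0,0,0,1]])}
p=lambda u,v:(280+(u+.5)/8-.5,115+(v+.5)/8-.5)
print('disc',onz(W,p(266,280),169)); 
R=onz(W,p(219,544),164);G=onz(W,p(532,330),164);print('dots',R,G)
a,b,c,d=[onz(W,p(*q),180) for q in((207,220),(333,232),(321,365),(197,355))]
print('brass c',(a+b+c+d)/4)
for m,n in((a,b),(d,c),(d,a),(c,b)): print(np.arctan2(*(n-m)[1::-1]),np.linalg.norm(n-m))
# sleeve frame: screw from dots: red=(−d along x), green=(0,−d)
print('stripe',onz(W,p(258,370),169),onz(W,p(250,455),169))
st(ctrl.read_state())
```

```text
disc [ 540.37349837 -405.63681577  169.        ]
dots [ 520.09221499 -403.77528539  164.        ] [ 538.29873663 -425.69906341  164.        ]
brass c [ 540.22518216 -405.70747106  180.        ]
-1.568701067423086 8.638819944109928
-1.5558200635126744 8.607157697477145
0.007288716438031261 9.11508388226294
0.003756979091223357 9.004107622022577
stripe [ 533.90500264 -405.62809092  169.        ] [ 527.68843419 -405.58573734  169.        ]
t 6.55 pos [ 473.4 -410.5  214.7] rot [ 3.139  0.    -1.472] F [ 0.5  0.7 -1. ] w 9.2 q [ 0.19  0.74  0.87  1.6  -0.61  1.1  -0.26]
```

Run:
```python
from cell import ctrl
from h import *
from scipy.spatial.transform import Rotation as Ro
s=ctrl.read_state();W=ctrl.camera_params('wrist');st(s)
R=Ro.from_euler('xyz',s['tool_rot']).as_matrix();P=s['eef_pos']
for z in (7,-9):
  c=np.array([proj(W,P+R@np.array([10*np.cos(t),10*np.sin(t),z])) for t in np.linspace(0,6.28,60)])
  print(z,c.min(0),c.max(0))
for X in ([0,-18,-24.5],[0,18,-55.5],[0,-18,-55.5]): print(X,proj(W,P+R@np.array(X)))
rows(s,[(540.3,-405.8,215,-1.564)])
```

```text
t 6.55 pos [ 473.4 -410.5  214.7] rot [ 3.139  0.    -1.472] F [ 0.5  0.7 -1. ] w 9.2 q [ 0.19  0.74  0.87  1.6  -0.61  1.1  -0.26]
7 [303.05749488 269.86357227] [340.51000268 303.72785287]
-9 [301.49752174 283.01553171] [342.25304207 319.26509254]
[0, -18, -24.5] [322.05029722 281.6436556 ]
[0, 18, -55.5] [322.1579251  400.75879959]
[0, -18, -55.5] [322.36734568 319.71646613]
[1.9, -67.0, -0.5] 5.3
```

Emit:
{"op": "send_rows", "data": {
  "commands": [
    [3,0,-20,0,2],
    [3,1,-40,0,4],
    [3,2,-55,0,5.3],
    [3,2,-65,0,5.3],
    [3,2,-67,0,5.3]
  ]
}}

```text
clock: 7.05
eef_pos: [541.7, -403.6, 214.3]
tool_rot: [3.139, 0.001, -1.561]
force: [-0.8, 0.6, -0.4]
width: 9.0
```

Emit:
{"op": "send_rows", "data": {
  "commands": [
    [3,0,0,0,0],
    [3,0,0,0,0],
    [3,0,0,0,0]
  ]
}}

```text
clock: 7.35
eef_pos: [540.9, -403.7, 214.5]
tool_rot: [3.138, 0.001, -1.561]
force: [0.7, -0.1, 0.7]
width: 9.5
```

Run:
```python
from cell import ctrl
from h import *
s=ctrl.read_state();st(s);rows(s,[(540.3,-405.8,190,-1.564)])
cv2.imwrite('pics/k_scene.png',ctrl.get_image('scene')[:,:,::-1])
crop('pics/k_scene.png','pics/k2.png',380,170,130,100,6)
s=ctrl.read_state();st(s)
S=ctrl.camera_params('scene')
for X in ([540.3,-405.8,182],[540.3,-405.8,207.5],[540.3,-405.8,169]):print((proj(S,X)-[380,170])*6)
```

```text
t 7.35 pos [ 540.9 -403.7  214.5] rot [ 3.138e+00  1.000e-03 -1.561e+00] F [ 0.7 -0.1  0.7] w 9.5 q [ 0.16  0.82  0.88  1.45 -0.65  1.19 -0.43]
[2.1, 0.5, 24.5] 0.2
t 7.4 pos [ 540.9 -403.8  214.5] rot [ 3.138e+00  1.000e-03 -1.561e+00] F [ 0.3  0.1 -0.6] w 9.2 q [ 0.16  0.82  0.88  1.45 -0.65  1.19 -0.43]
[365.3947586  447.75770934]
[373.01915521 355.34503028]
[361.51948937 494.00440352]
```

View pics/k2.png

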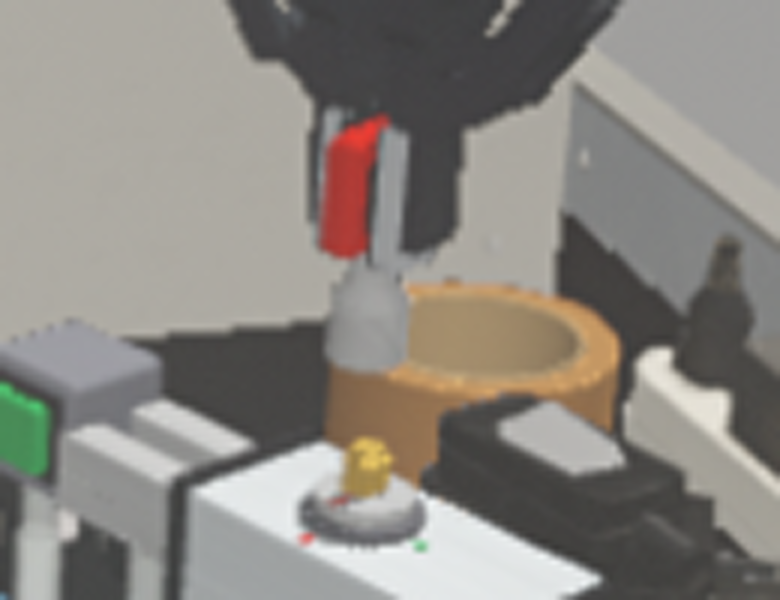

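Emit:
{"op": "send_rows", "data": {
  "commands": [
    [3,1,0.5,5,0],
    [3,2,0.5,12,0],
    [3,2,0.5,18,0],
    [3,2,0.5,21,0],
    [3,2,0.5,21,0]
  ]
}}

```text
clock: 7.9
eef_pos: [540.1, -405.4, 192.6]
tool_rot: [3.137, 0.002, -1.562]
force: [-0.0, 0.2, -0.6]
width: 9.2
```

Run:
```python
from cell import ctrl
from h import *
s=ctrl.read_state();st(s);rows(s,[(540.3,-405.8,176,-1.564)])
cv2.imwrite('pics/l_scene.png',ctrl.get_image('scene')[:,:,::-1])
crop('pics/l_scene.png','pics/l2.png',400,200,80,70,9)
S=ctrl.camera_params('scene')
```

```text
t 7.9 pos [ 540.1 -405.4  192.6] rot [ 3.137e+00  2.000e-03 -1.562e+00] F [-0.   0.2 -0.6] w 9.2 q [ 0.17  0.84  0.86  1.47 -0.67  1.15 -0.42]
[0.4, -0.2, 16.6] 0.1
```

View pics/l2.png

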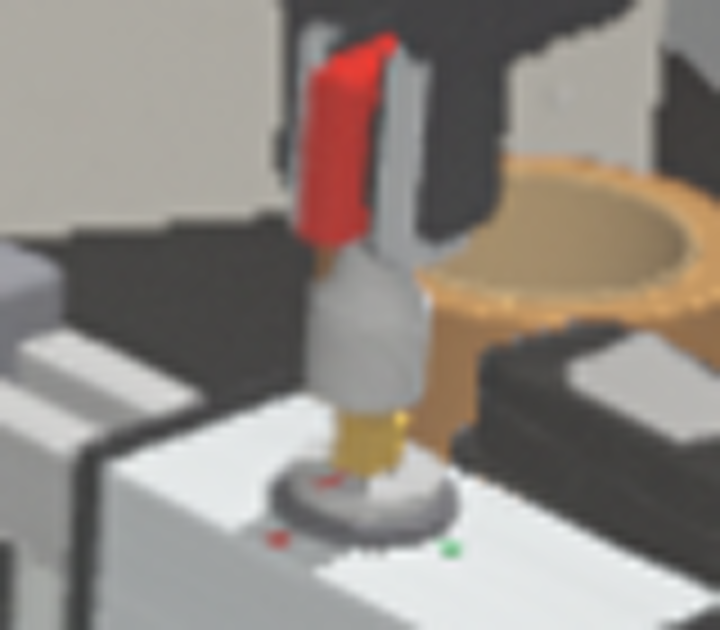

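Emit:
{"op": "send_rows", "data": {
  "commands": [
    [3,0.3,0,4,0],
    [3,0.3,0,7,0],
    [3,0.3,0,9,0],
    [3,0.3,0,10,0]
  ]
}}

```text
clock: 8.35
eef_pos: [540.7, -405.8, 183.0]
tool_rot: [3.139, 0.002, -1.561]
force: [1.5, 0.6, 0.5]
width: 9.2
```

Run:
```python
from cell import ctrl
from h import *
s=ctrl.read_state();st(s)
```

```text
t 8.35 pos [ 540.7 -405.8  183. ] rot [ 3.139e+00  2.000e-03 -1.561e+00] F [1.5 0.6 0.5] w 9.2 q [ 0.17  0.85  0.86  1.48 -0.68  1.13 -0.41]
```

Emit:
{"op": "send_rows", "data": {
  "commands": [
    [3,0,0,3,0],
    [3,0,0,5,0],
    [3,0,0,6,0],
    [3,0,0,6,0]
  ]
}}

```text
clock: 8.75
eef_pos: [540.8, -405.8, 178.3]
tool_rot: [3.14, 0.002, -1.561]
force: [-0.8, 1.5, 7.0]
width: 9.1
```

Run:
```python
from cell import ctrl
from h import *
s=ctrl.read_state();st(s)
cv2.imwrite('pics/m_scene.png',ctrl.get_image('scene')[:,:,::-1])
crop('pics/m_scene.png','pics/m2.png',400,200,80,70,9)
```

```text
t 8.75 pos [ 540.8 -405.8  178.3] rot [ 3.140e+00  2.000e-03 -1.561e+00] F [-0.8  1.5  7. ] w 9.1 q [ 0.17  0.85  0.85  1.48 -0.68  1.12 -0.41]
```

View pics/m2.png

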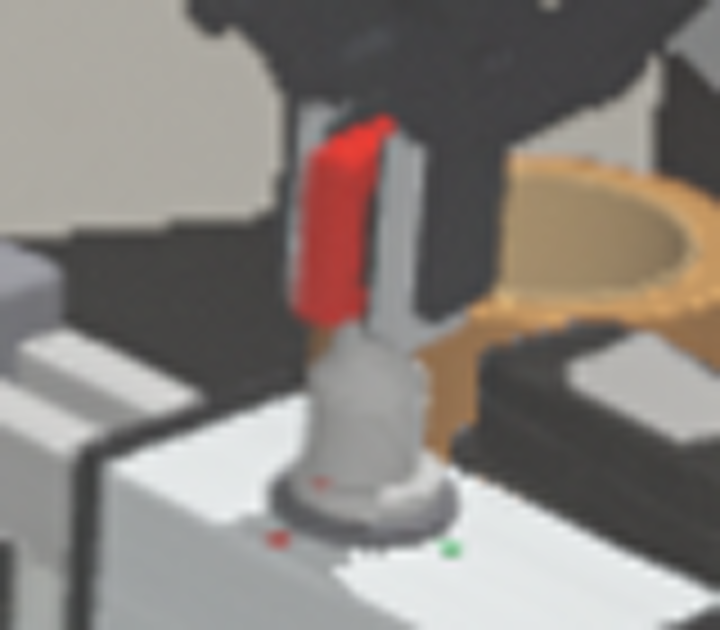

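The key is seated: 7 N of contact at the expected height, with the rim on the disc. Now I turn it anticlockwise.

Emit:
{"op": "send_rows", "data": {
  "commands": [
    [3,0,0,0,-8],
    [3,0,0,0,-16],
    [3,0,0,0,-24],
    [3,0,0,0,-32],
    [3,0,0,0,-40]
  ]
}}

```text
clock: 9.3
eef_pos: [541.1, -405.5, 178.5]
tool_rot: [-3.141, 0.003, -0.857]
force: [0.1, 1.0, 0.9]
width: 9.3
```

Run:
```python
from cell import ctrl
from h import *
s=ctrl.read_state();st(s);rows(s,[(540.5,-405.8,178.0,0)]);print(s['torque'])
```

```text
t 9.3 pos [ 541.1 -405.5  178.5] rot [-3.141e+00  3.000e-03 -8.570e-01] F [0.1 1.  0.9] w 9.3 q [ 0.25  0.79  0.67  1.48 -0.54  1.06  0.18]
[-0.2, 0.6, 0.5] -49.1
[ 0.22164078 -0.09053257 -0.09608334]
```

Emit:
{"op": "send_rows", "data": {
  "commands": [
    [3,0,0.5,0.5,-8.5],
    [3,0,0.5,0.5,-17],
    [3,0,0.5,0.5,-25.5],
    [3,0,0.5,0.5,-34],
    [3,0,0.5,0.5,-42]
  ]
}}

```text
clock: 9.8
eef_pos: [540.3, -405.1, 178.5]
tool_rot: [-3.138, 0.002, -0.118]
force: [-1.0, 1.4, 3.5]
width: 9.2
```

Emit:
{"op": "send_rows", "data": {
  "commands": [
    [3,0,0,0,-4],
    [3,0,0,0,-8],
    [3,0,0,0,-8],
    [3,0,0,0,-8]
  ]
}}

```text
clock: 10.2
eef_pos: [540.0, -405.0, 178.5]
tool_rot: [-3.138, 0.002, 0.019]
force: [-0.9, 0.3, 1.7]
width: 9.1
```

Run:
```python
from cell import ctrl
from h import *
s=ctrl.read_state();st(s);print(s['torque'])
cv2.imwrite('pics/n_scene.png',ctrl.get_image('scene')[:,:,::-1])
crop('pics/n_scene.png','pics/n2.png',400,200,80,70,9)
```

```text
t 10.2 pos [ 540.  -405.   178.5] rot [-3.138e+00  2.000e-03  1.900e-02] F [-0.9  0.3  1.7] w 9.1 q [ 0.36  0.74  0.44  1.48 -0.35  1.01  0.91]
[ 0.14829208  0.0856707  -0.06239715]
```

View pics/n2.png

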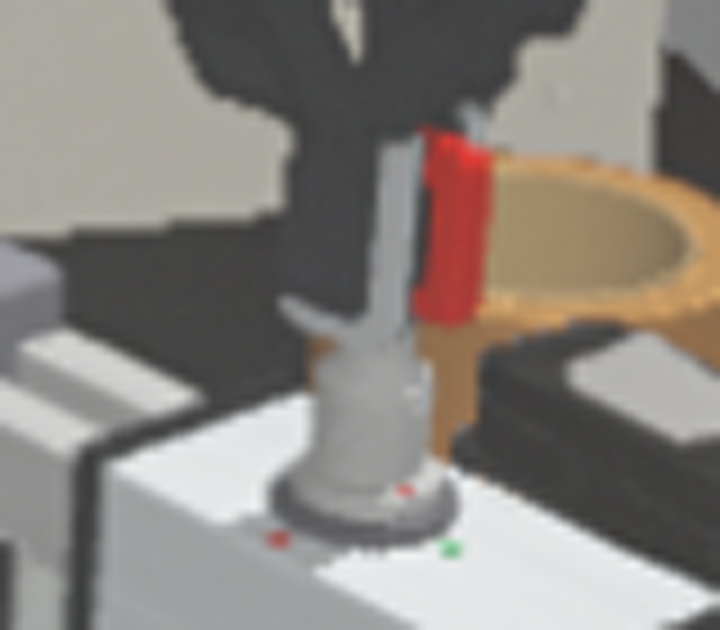

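Run:
```python
from cell import ctrl
from h import *
S=ctrl.camera_params('scene')
for th in (0.1,1.2,1.3,1.4,1.5,1.6):
    a=np.pi-0.095+th
    print(th,[np.round((proj(S,[540.3+r*np.cos(a),-405.8+r*np.sin(a),169])-[400,200])*9) for r in(10,12.5)])
```

```text
0.1 [array([325., 489.]), array([316., 494.])]
1.2 [array([388., 497.]), array([394., 503.])]
1.3 [array([393., 496.]), array([401., 502.])]
1.4 [array([398., 495.]), array([407., 501.])]
1.5 [array([402., 493.]), array([413., 499.])]
1.6 [array([407., 492.]), array([418., 497.])]
```

Emit:
{"op": "send_rows", "data": {
  "commands": [
    [3,0,0.5,0,-2],
    [3,0,0.5,0,-4],
    [3,0,0.5,0,-4]
  ]
}}

```text
clock: 10.55
eef_pos: [539.9, -405.1, 178.5]
tool_rot: [-3.137, 0.002, 0.091]
force: [-1.3, 2.0, 1.8]
width: 9.3
```

Run:
```python
from cell import ctrl
from h import *
s=ctrl.read_state();st(s);print(s['torque'])
```

```text
t 10.55 pos [ 539.9 -405.1  178.5] rot [-3.137e+00  2.000e-03  9.100e-02] F [-1.3  2.   1.8] w 9.3 q [ 0.37  0.74  0.42  1.48 -0.33  1.    0.97]
[ 0.54904664  0.07074325 -0.06273551]
```

Emit:
{"op": "send_rows", "data": {
  "commands": [
    [30,0,0,0,0],
    [30,0,0,0,0],
    [30,0,0,0,0],
    [30,0,0,-10,0],
    [30,0,0,-25,0]
  ]
}}

```text
clock: 11.05
eef_pos: [539.6, -405.0, 203.6]
tool_rot: [-3.136, 0.004, 0.091]
force: [0.2, 0.5, 0.2]
width: 30.1
```

Emit:
{"op": "send_rows", "data": {
  "commands": [
    [45,0,0,-20,0],
    [60,0,0,-40,2],
    [70,0,0,-50,5],
    [70,0,0,-50,8],
    [70,0,0,-50,10]
  ]
}}

```text
clock: 11.55
eef_pos: [540.3, -405.8, 255.6]
tool_rot: [-3.138, 0.002, -0.086]
force: [-0.6, 0.6, -1.1]
width: 70.1
```

Run:
```python
from cell import ctrl
from h import *
s=ctrl.read_state();st(s);W=ctrl.camera_params('wrist')
cv2.imwrite('pics/o_wrist.png',ctrl.get_image('wrist')[:,:,::-1])
cv2.imwrite('pics/o_scene.png',ctrl.get_image('scene')[:,:,::-1])
crop('pics/o_scene.png','pics/o2.png',370,200,110,85,7)
np.save('W_o.npy',W['cam_to_world'])
```

```text
t 11.55 pos [ 540.3 -405.8  255.6] rot [-3.138e+00  2.000e-03 -8.600e-02] F [-0.6  0.6 -1.1] w 70.1 q [ 0.34  0.68  0.49  1.39 -0.33  1.17  0.79]
```

View pics/o_wrist.png

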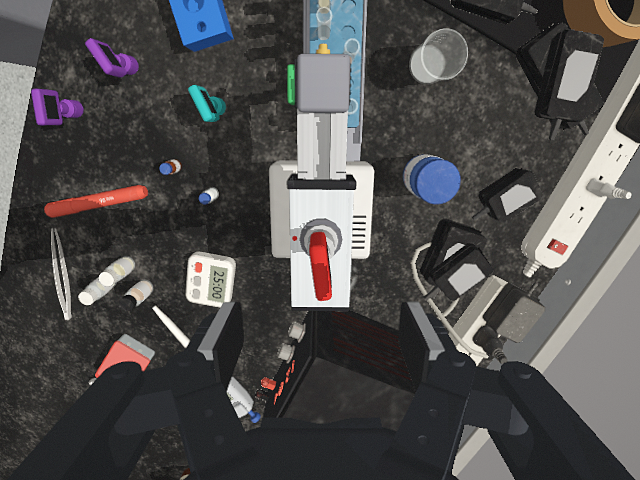

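View pics/o2.png

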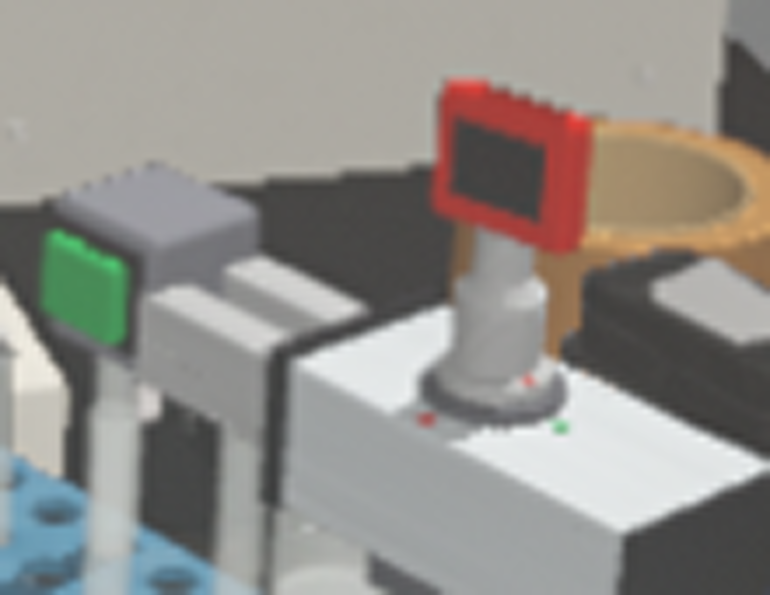

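The key stands upright on the screw with the stripe at the green dot. The wrist picture shows the head at (323,82), its button at (291,85) and the sleeve mouth at (322,183).

Run:
```python
from h import *
crop('pics/o_wrist.png','pics/o3.png',275,35,100,160,5)
crop('pics/o_wrist.png','pics/o4.png',280,100,90,95,8)
```

```text
(no output)
```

View pics/o3.png

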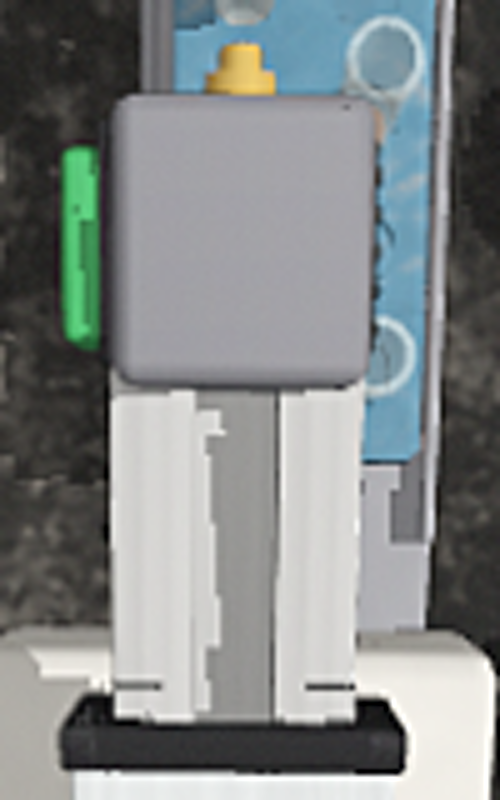

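View pics/o4.png

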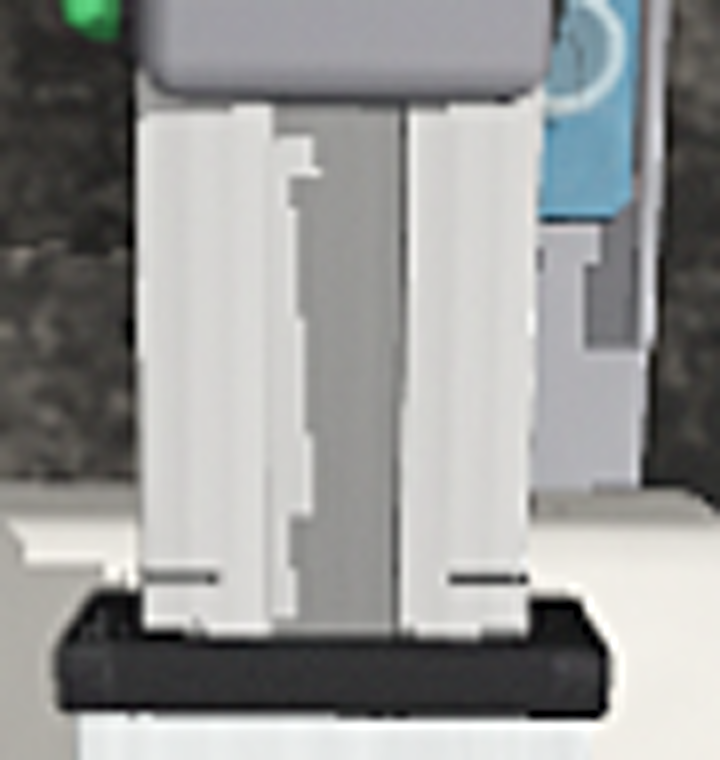

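Run:
```python
from cell import ctrl
from h import *
W=ctrl.camera_params('wrist');s=ctrl.read_state();st(s)
W['cam_to_world']=np.load('W_o.npy')
p=lambda u,v:(275+(u+.5)/5-.5,35+(v+.5)/5-.5)
q=lambda u,v:(280+(u+.5)/8-.5,100+(v+.5)/8-.5)
c=[onz(W,p(*k),168) for k in((113,96),(377,96),(371,384),(115,384))]
print(np.round(c,1)); print('c',np.mean(c,0))
print('btn outer',onz(W,p(63,245),158),onz(W,p(63,245),150))
print('head left side',onz(W,p(110,245),168),'right',onz(W,p(376,245),168))
l1=onz(W,q(145,576),160);l2=onz(W,q(527,578),160);print('line',l1,l2,np.arctan2(*(l2-l1)[1::-1]))
for z in(160,164):print('mouth edge',z,onz(W,q(340,635),z),'rim back',onz(W,q(330,715),z),'rim front up',onz(W,q(330,595),z))
```

```text
t 11.65 pos [ 540.  -405.4  254.4] rot [-3.137  0.004 -0.084] F [0.6 0.1 0.5] w 69.9 q [ 0.34  0.68  0.49  1.39 -0.33  1.17  0.79]
[[ 535.8 -276.6  168. ]
 [ 570.1 -279.6  168. ]
 [ 567.  -315.4  168. ]
 [ 532.4 -312.5  168. ]]
c [ 551.35133972 -296.03938698  168.        ]
btn outer [ 526.54632609 -293.09022465  158.        ] [ 525.89387086 -292.13137391  150.        ]
head left side [ 533.58824971 -294.8551105   168.        ] right [ 568.79736223 -297.86101659  168.        ]
line [ 527.68933184 -353.78363236  160.        ] [ 562.50613282 -356.93380341  160.        ] -0.09023278421727465
mouth edge 160 [ 545.01543018 -360.68737994  160.        ] rim back [ 543.46741346 -367.99412604  160.        ] rim front up [ 544.41009276 -356.96099658  160.        ]
mouth edge 164 [ 545.0566368  -360.11806196  164.        ] rim back [ 543.53272242 -367.31104333  164.        ] rim front up [ 544.46072438 -356.44969772  164.        ]
```

Run:
```python
from cell import ctrl
from h import *
W=ctrl.camera_params('wrist');T=ctrl.camera_params('top')
W['cam_to_world']=np.load('W_o.npy')
p=lambda u,v:(275+(u+.5)/5-.5,35+(v+.5)/5-.5)
for z in (50,70,100,130): print(z,'A',onz(W,p(385,55),z)[:2],'B',onz(W,p(385,355),z)[:2])
print([proj(T,list(onz(W,p(385,55),z)[:2])+[z]) for z in (50,70,100,130)])
print([proj(T,list(onz(W,p(385,355),z)[:2])+[z]) for z in (50,70,100,130)])
crop('pics/a_top.png','pics/q1.png',300,160,130,90,6)
crop('pics/a_scene.png','pics/q2.png',335,215,90,100,6)
```

```text
50 A [ 582.77633084 -251.28006633] B [ 579.2852382  -306.06534142]
70 A [ 580.86225958 -255.25065204] B [ 577.56146532 -307.04959884]
100 A [ 577.9911527  -261.20653062] B [ 574.97580599 -308.52598497]
130 A [ 575.12004581 -267.16240919] B [ 572.39014667 -310.00237111]
[array([352.42670174, 203.06140959]), array([355.13430513, 200.47734524]), array([359.41375819, 196.39324878]), array([363.97801132, 192.0374874 ])]
[array([381.80386496, 204.66840381]), array([383.48865629, 202.02755114]), array([386.15121545, 197.8539189 ]), array([388.99057023, 193.40293605])]
```

View pics/q1.png

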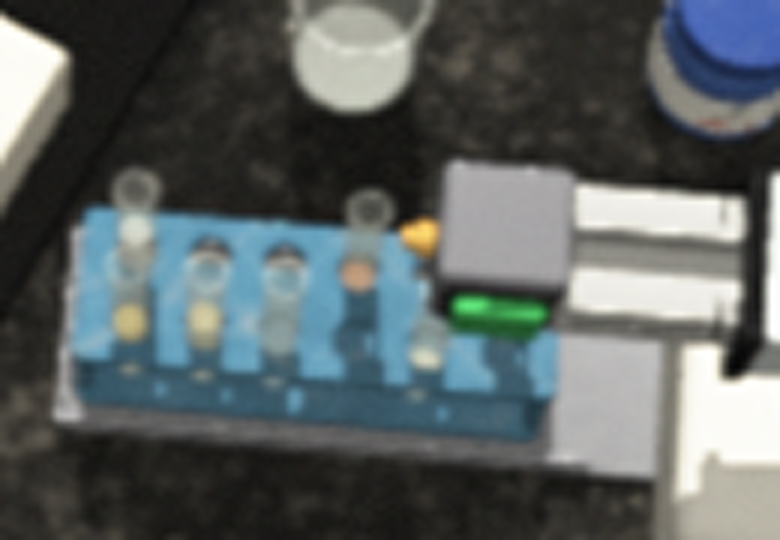

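View pics/q2.png

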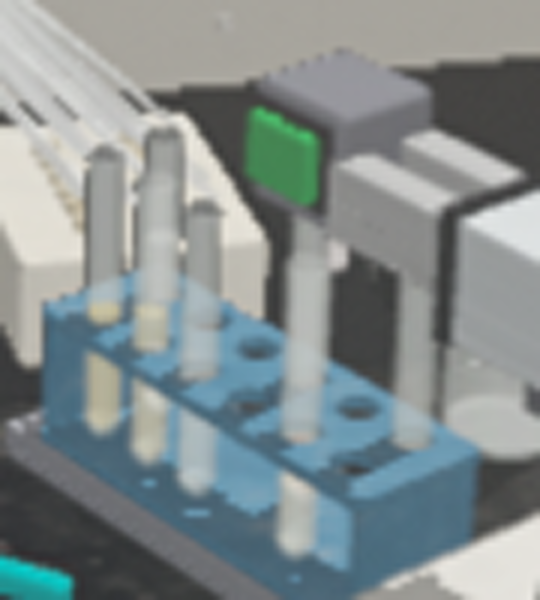

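Run:
```python
from cell import ctrl
from h import *
crop('pics/o_scene.png','pics/q3.png',250,20,260,195,3)
S=ctrl.camera_params('scene')
print((proj(S,np.load('W_o.npy')[:3,3])-[250,20])*3, proj(S,[541,-406,256]))
crop('pics/a_scene.png','pics/q4.png',250,40,160,130,5)
crop('pics/a_top.png','pics/q5.png',190,80,150,150,4)
```

```text
[481.12745443 178.96244491] [444.99902017 198.8071262 ]
```

View pics/q3.png

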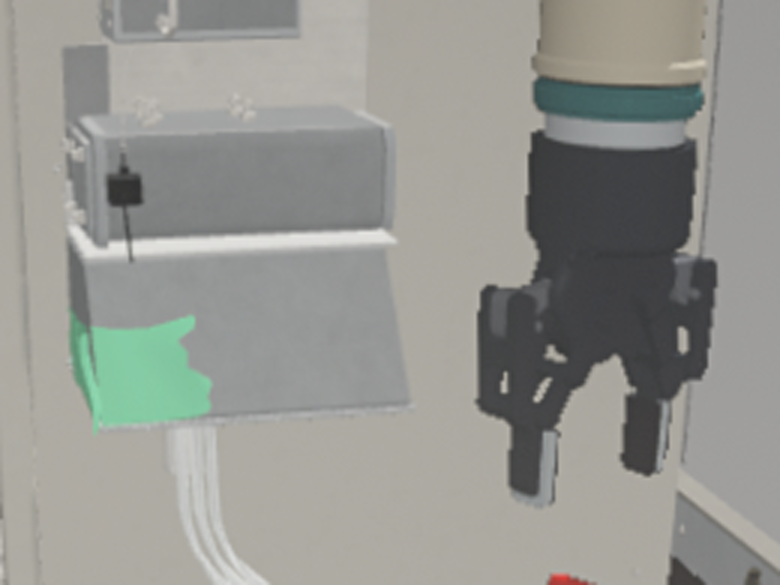

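View pics/q4.png

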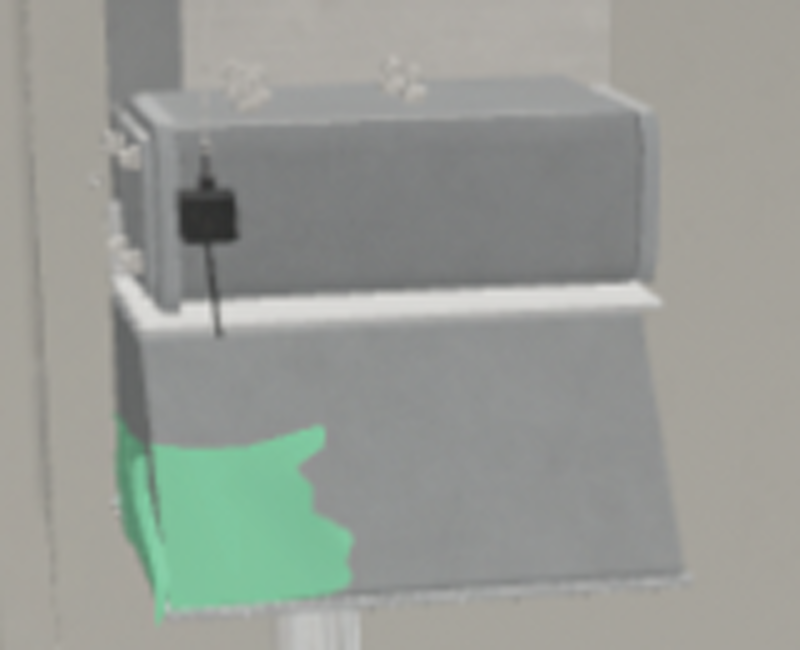

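View pics/q5.png

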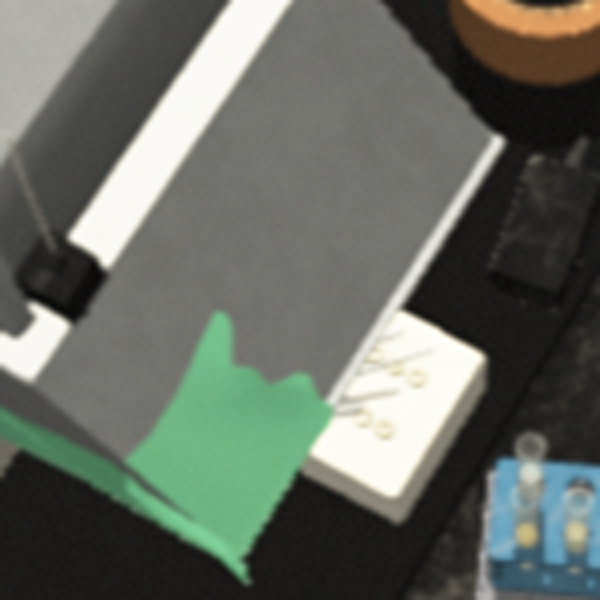

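Run:
```python
from cell import ctrl
from h import *
S=ctrl.camera_params('scene');T=ctrl.camera_params('top')
print(tri([(S,(282,163.6)),(T,(251.7,225.5))]),tri([(S,(388,155.4)),(T,(315,114.5))]))
s=ctrl.read_state();st(s);rows(s,[(549.3,-295.8,200,-.088),(549.3,-295.8,110,-.088)])
```

```text
(array([481.838074  , -94.40403748, 248.6796543 ]), [array([-0.4,  0.1]), array([ 0.3, -0.4])]) (array([ 658.28221426, -185.39787888,  247.44900765]), [array([ 0.4, -0.1]), array([-0.3,  0.4])])
t 11.65 pos [ 540.  -405.4  254.4] rot [-3.137  0.004 -0.084] F [0.6 0.1 0.5] w 69.9 q [ 0.34  0.68  0.49  1.39 -0.33  1.17  0.79]
[0.3, -109.7, 54.9] 0.2
[0.7, -109.3, 144.9] 0.2
```

Emit:
{"op": "send_rows", "data": {
  "commands": [
    [70,0,-30,0,0],
    [70,0,-65,0,0],
    [70,0,-95,0,0],
    [70,0,-108,10,0],
    [70,0,-110,30,0]
  ]
}}

```text
clock: 12.15
eef_pos: [550.8, -293.9, 225.7]
tool_rot: [-3.137, 0.001, -0.08]
force: [0.1, 0.2, -1.2]
width: 70.3
```

Emit:
{"op": "send_rows", "data": {
  "commands": [
    [70,0,0,10,0],
    [70,0,0,20,0],
    [70,0,0,20,0]
  ]
}}

```text
clock: 12.45
eef_pos: [549.7, -294.3, 204.2]
tool_rot: [-3.137, 0.003, -0.081]
force: [-0.2, -0.6, -0.4]
width: 69.8
```

Run:
```python
from cell import ctrl
from h import *
s=ctrl.read_state();st(s);rows(s,[(549.3,-295.8,110,-.088)])
cv2.imwrite('pics/r_wrist.png',ctrl.get_image('wrist')[:,:,::-1])
cv2.imwrite('pics/r_scene.png',ctrl.get_image('scene')[:,:,::-1])
crop('pics/r_scene.png','pics/r2.png',350,180,130,100,6)
```

```text
t 12.45 pos [ 549.7 -294.3  204.2] rot [-3.137e+00  3.000e-03 -8.100e-02] F [-0.2 -0.6 -0.4] w 69.8 q [ 0.16  0.64  0.48  1.61 -0.35  0.98  0.68]
[0.0, 2.0, 94.2] 0.4
```

View pics/r_wrist.png

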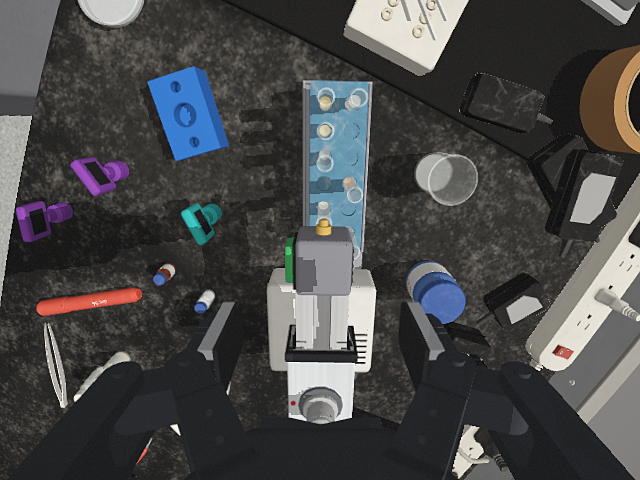

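View pics/r2.png

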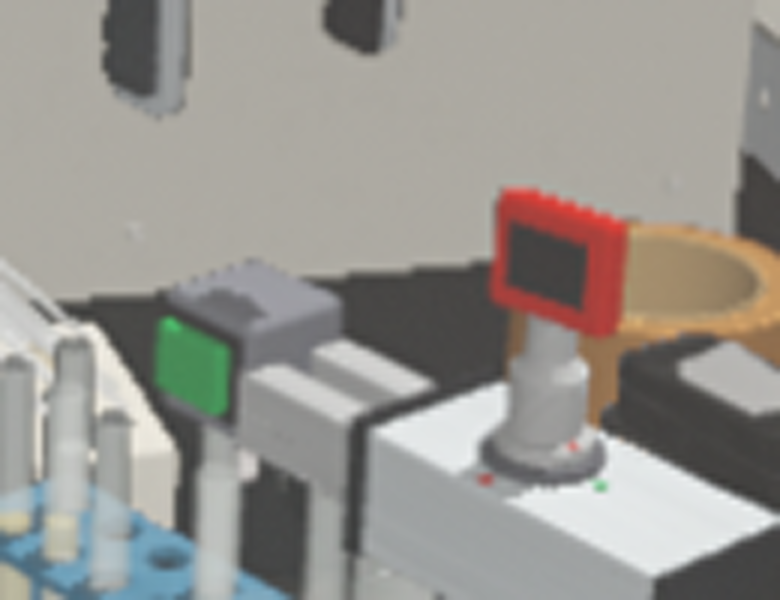

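Everything lines up: the fingers straddle the head at (324,260) and the key stands upright on the screw. Descending now.

Emit:
{"op": "send_rows", "data": {
  "commands": [
    [70,0,2,25,0],
    [70,0,2,55,0],
    [70,0,2,80,0],
    [70,0,2,94,0],
    [70,0,2,94,0]
  ]
}}

```text
clock: 13.05
eef_pos: [549.5, -296.3, 110.4]
tool_rot: [-3.137, 0.003, -0.082]
force: [-0.2, 0.0, 0.1]
width: 70.1
```

Run:
```python
from cell import ctrl
from h import *
s=ctrl.read_state();st(s);rows(s,[(549.3,-295.8,109,-.088)])
cv2.imwrite('pics/s_wrist.png',ctrl.get_image('wrist')[:,:,::-1])
cv2.imwrite('pics/s_scene.png',ctrl.get_image('scene')[:,:,::-1])
crop('pics/s_scene.png','pics/s2.png',350,180,130,100,6)
crop('pics/s_wrist.png','pics/s3.png',220,220,200,150,4)
```

```text
t 13.05 pos [ 549.5 -296.3  110.4] rot [-3.137e+00  3.000e-03 -8.200e-02] F [-0.2  0.   0.1] w 70.1 q [ 0.2   0.75  0.42  1.69 -0.41  0.8   0.73]
[-0.2, -0.5, 1.4] 0.4
```

View pics/s3.png

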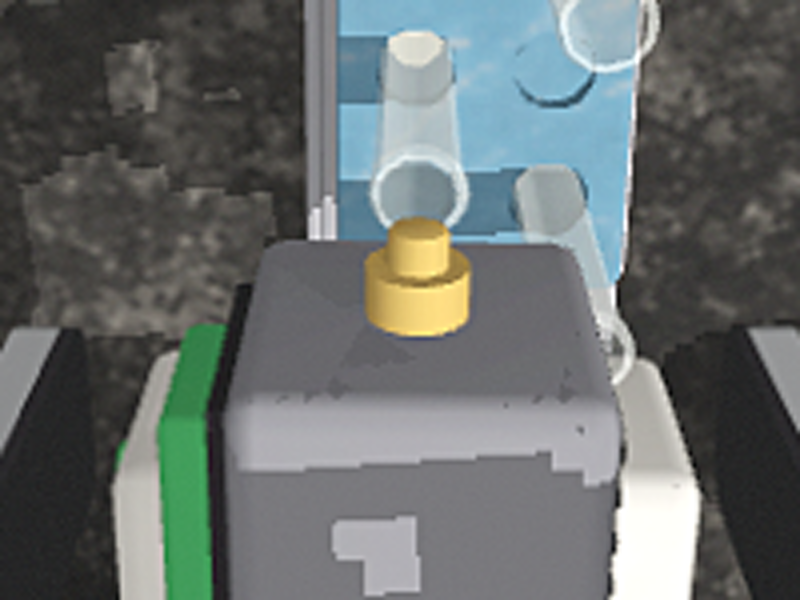

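View pics/s2.png

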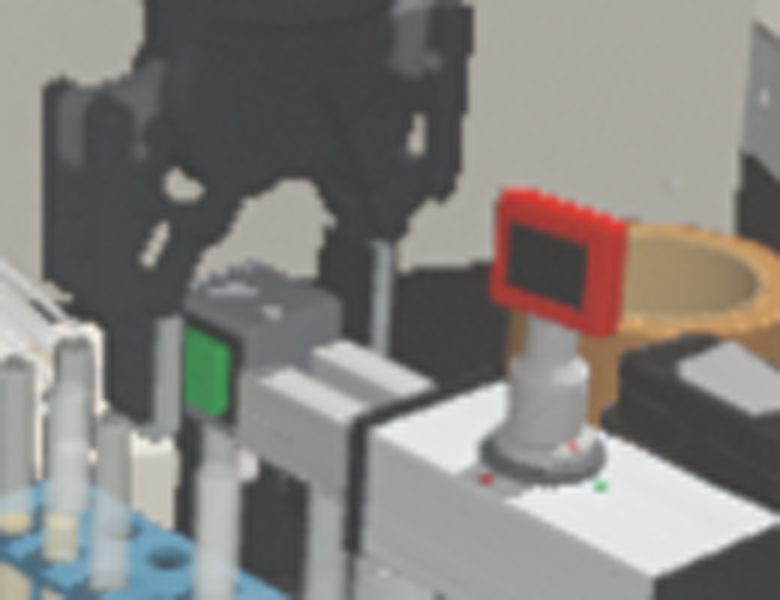

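Emit:
{"op": "send_rows", "data": {
  "commands": [
    [50,0,0,1,0],
    [44,0,0,1,0],
    [20,0,0,1,0],
    [20,0,0,1,0],
    [20,0,0,1,0]
  ]
}}

```text
clock: 13.65
eef_pos: [550.9, -298.4, 113.8]
tool_rot: [-3.14, -0.002, -0.084]
force: [-0.4, -0.7, 7.2]
width: 34.5
```

Emit:
{"op": "send_rows", "data": {
  "commands": [
    [20,0,0,0,0],
    [20,0,0,0,0]
  ]
}}

```text
clock: 13.85
eef_pos: [550.8, -298.4, 113.9]
tool_rot: [-3.139, -0.002, -0.085]
force: [3.0, -1.7, -2.1]
width: 34.4
```

Run:
```python
from cell import ctrl
from h import *
s=ctrl.read_state();st(s);print(s['torque'])
cv2.imwrite('pics/t_wrist.png',ctrl.get_image('wrist')[:,:,::-1])
cv2.imwrite('pics/t_scene.png',ctrl.get_image('scene')[:,:,::-1])
crop('pics/t_scene.png','pics/t2.png',350,180,130,100,6)
crop('pics/t_wrist.png','pics/t3.png',220,220,200,150,4)
```

```text
t 13.85 pos [ 550.8 -298.4  113.9] rot [-3.139e+00 -2.000e-03 -8.500e-02] F [ 3.  -1.7 -2.1] w 34.4 q [ 0.2   0.75  0.43  1.69 -0.41  0.8   0.73]
[-0.04810828  1.05037035 -0.70002286]
```

View pics/t3.png

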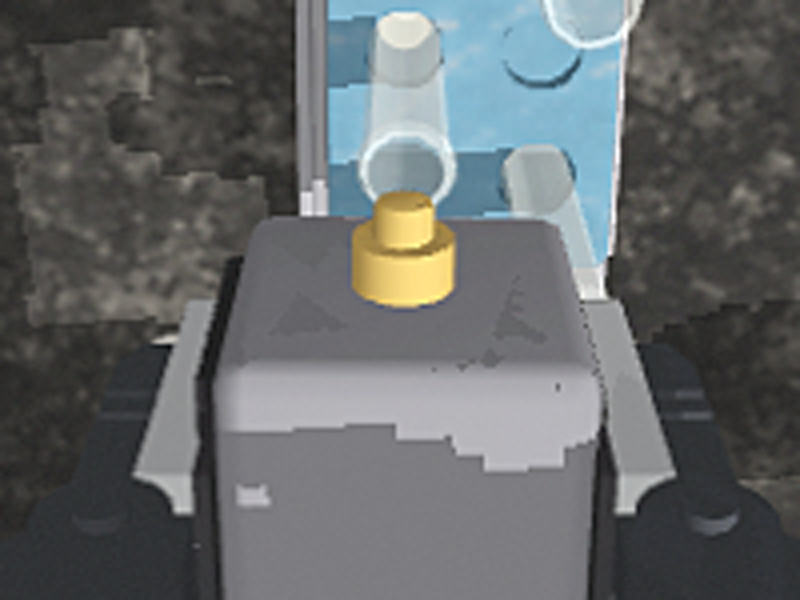

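View pics/t2.png

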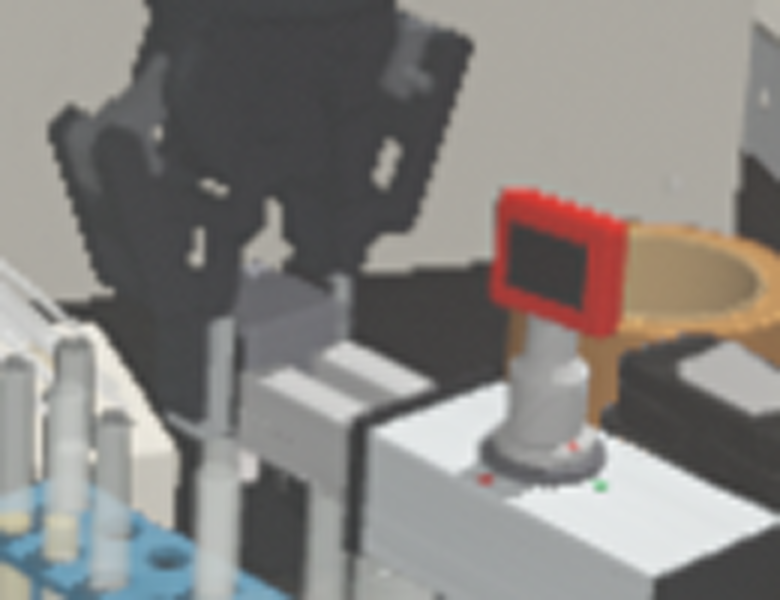

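Emit:
{"op": "send_rows", "data": {
  "commands": [
    [20,0,-4,0,0],
    [20,0,-11,0,0],
    [20,0,-19,0,0],
    [20,0,-27,0,0],
    [20,0,-33,0,0]
  ]
}}

```text
clock: 14.45
eef_pos: [554.1, -264.1, 113.9]
tool_rot: [-3.139, -0.002, -0.084]
force: [4.0, -1.7, -4.9]
width: 34.4
```

Run:
```python
from cell import ctrl
from h import *
s=ctrl.read_state();st(s);print(s['torque'])
cv2.imwrite('pics/u_scene.png',ctrl.get_image('scene')[:,:,::-1])
crop('pics/u_scene.png','pics/u2.png',350,190,110,80,7)
cv2.imwrite('pics/u_top.png',ctrl.get_image('top')[:,:,::-1])
crop('pics/u_top.png','pics/u3.png',340,170,110,80,7)
```

```text
t 14.45 pos [ 554.1 -264.1  113.9] rot [-3.139e+00 -2.000e-03 -8.400e-02] F [ 4.  -1.7 -4.9] w 34.4 q [ 0.14  0.73  0.43  1.72 -0.41  0.78  0.69]
[-0.25791445  0.69318193 -0.73966447]
```

View pics/u2.png

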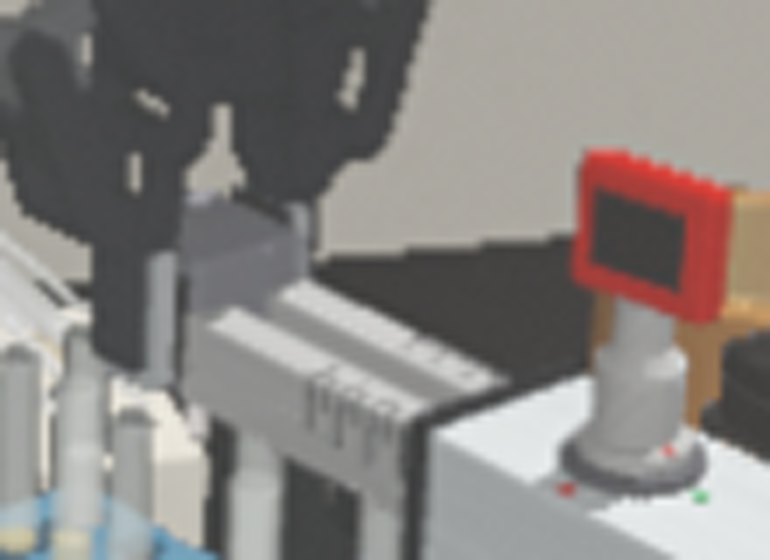

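View pics/u3.png

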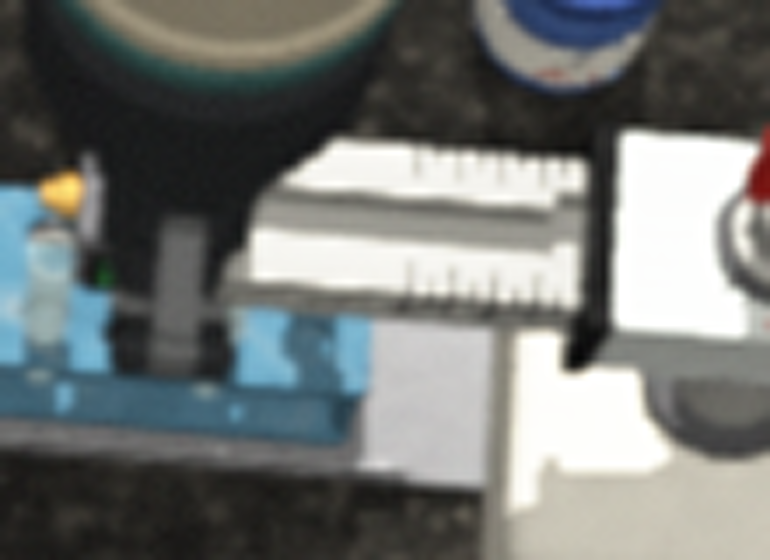

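Emit:
{"op": "send_rows", "data": {
  "commands": [
    [20,0,-5,0,0],
    [20,0,-10,0,0],
    [20,0,-15,0,0],
    [20,0,-18,0,0],
    [20,0,-20,0,0]
  ]
}}

```text
clock: 15.05
eef_pos: [556.1, -243.1, 113.9]
tool_rot: [-3.138, -0.002, -0.083]
force: [5.5, -1.9, -6.3]
width: 34.5
```

Run:
```python
from cell import ctrl
from h import *
s=ctrl.read_state();st(s);print(s['torque'])
cv2.imwrite('pics/v_scene.png',ctrl.get_image('scene')[:,:,::-1])
crop('pics/v_scene.png','pics/v2.png',360,215,80,60,10)
cv2.imwrite('pics/v_top.png',ctrl.get_image('top')[:,:,::-1])
crop('pics/v_top.png','pics/v3.png',370,175,80,60,10)
```

```text
t 15.05 pos [ 556.1 -243.1  113.9] rot [-3.138e+00 -2.000e-03 -8.300e-02] F [ 5.5 -1.9 -6.3] w 34.5 q [ 0.11  0.73  0.43  1.74 -0.42  0.77  0.67]
[-0.34840234  0.62373827 -0.81961802]
```

View pics/v2.png

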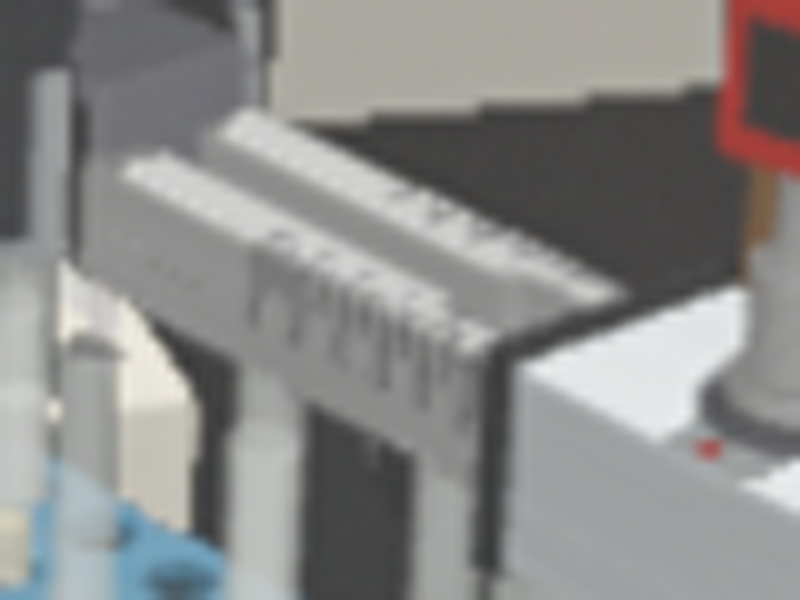

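View pics/v3.png

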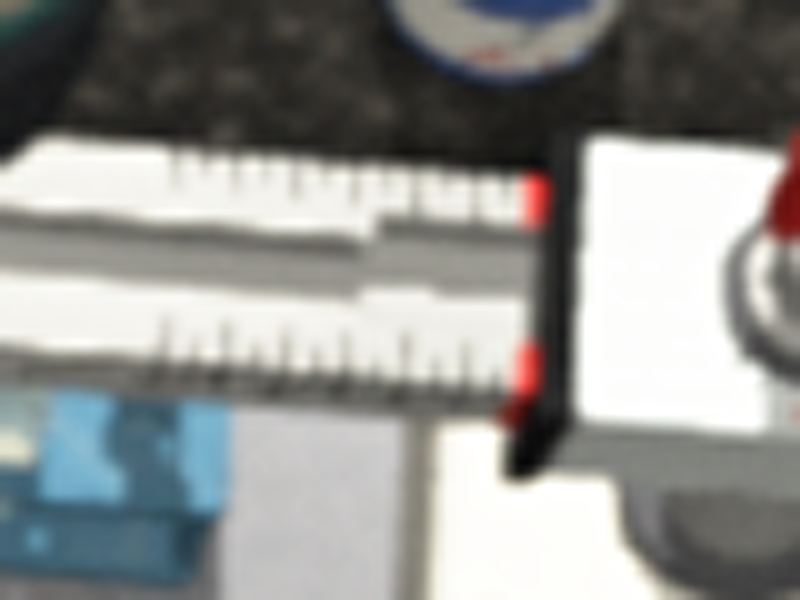

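Run:
```python
from h import *
im=cv2.imread('pics/v_top.png')
for r in (194,195,196,211,212):
    print(r,[tuple(int(c) for c in im[r,u][::-1]) for u in range(418,432)])
g=cv2.imread('pics/a_top.png')
for r in (194,195,196,197,211,212,213): print(r,[int(x) for x in g[r,414:432,1]])
```

```text
194 [(233, 232, 223), (238, 237, 231), (215, 214, 204), (234, 220, 209), (249, 170, 159), (249, 91, 84), (174, 43, 41), (69, 39, 39), (37, 40, 39), (57, 60, 57), (168, 170, 164), (251, 253, 250), (254, 255, 253), (253, 253, 252)]
195 [(231, 230, 220), (238, 238, 232), (231, 230, 222), (239, 229, 220), (248, 173, 163), (240, 91, 83), (157, 46, 43), (62, 39, 39), (36, 37, 37), (70, 72, 70), (184, 187, 179), (253, 254, 251), (254, 254, 253), (253, 253, 252)]
196 [(214, 211, 202), (235, 234, 223), (234, 233, 224), (239, 228, 219), (244, 168, 158), (225, 93, 86), (135, 48, 45), (53, 36, 34), (38, 39, 38), (75, 77, 74), (187, 190, 182), (252, 253, 250), (254, 254, 253), (253, 253, 252)]
211 [(237, 237, 231), (228, 229, 219), (235, 230, 220), (245, 188, 178), (248, 111, 102), (186, 51, 47), (79, 40, 39), (36, 38, 36), (41, 42, 41), (150, 153, 147), (252, 254, 250), (255, 255, 254), (253, 254, 253), (253, 253, 252)]
212 [(227, 226, 216), (196, 196, 187), (227, 212, 202), (246, 182, 171), (249, 107, 100), (183, 56, 52), (75, 41, 40), (38, 40, 39), (49, 50, 49), (158, 161, 154), (253, 255, 251), (255, 255, 255), (253, 254, 253), (253, 254, 253)]
194 [240, 239, 240, 241, 242, 236, 204, 224, 233, 183, 94, 41, 32, 51, 156, 247, 252, 251]
195 [237, 238, 238, 239, 239, 231, 192, 224, 236, 192, 102, 42, 33, 65, 172, 247, 252, 251]
196 [237, 236, 237, 237, 237, 229, 195, 223, 236, 204, 113, 45, 33, 71, 177, 247, 251, 250]
197 [235, 236, 236, 235, 235, 231, 216, 228, 233, 201, 115, 47, 33, 68, 173, 245, 251, 250]
211 [234, 234, 234, 236, 230, 193, 194, 214, 171, 90, 42, 33, 36, 139, 247, 253, 252, 251]
212 [228, 224, 223, 225, 218, 176, 184, 214, 174, 91, 44, 35, 45, 148, 248, 253, 252, 252]
213 [146, 144, 148, 160, 160, 124, 151, 193, 161, 85, 41, 35, 44, 146, 247, 253, 251, 251]
```

The red line shows about 2.9 of its 4 mm at the mouth in the top picture, at (423,195), so the reading is about 60.9 mm. I will nudge back 0.8 mm and let it settle.

Emit:
{"op": "send_rows", "data": {
  "commands": [
    [20,0,0.8,0,0],
    [20,0,0.8,0,0],
    [20,0,0.8,0,0],
    [20,0,0.8,0,0],
    [20,0,0.8,0,0]
  ]
}}

```text
clock: 15.65
eef_pos: [556.1, -243.4, 113.9]
tool_rot: [-3.137, -0.002, -0.083]
force: [4.9, -0.0, -3.7]
width: 34.4
```

Run:
```python
from cell import ctrl
from h import *
s=ctrl.read_state();st(s)
im=ctrl.get_image('top')[:,:,::-1];cv2.imwrite('pics/w_top.png',im)
for r in (195,211): print(r,[tuple(int(c) for c in im[r,u][::-1]) for u in range(419,428)])
cv2.imwrite('pics/w_scene.png',ctrl.get_image('scene')[:,:,::-1])
cv2.imwrite('pics/w_wrist.png',ctrl.get_image('wrist')[:,:,::-1])
s=ctrl.read_state();st(s);print(np.abs(s['qd']).max())
```

```text
t 15.65 pos [ 556.1 -243.4  113.9] rot [-3.137e+00 -2.000e-03 -8.300e-02] F [ 4.9 -0.  -3.7] w 34.4 q [ 0.11  0.73  0.43  1.74 -0.42  0.77  0.67]
195 [(235, 233, 226), (231, 231, 223), (237, 234, 225), (244, 212, 201), (238, 136, 127), (155, 59, 54), (63, 39, 38), (37, 38, 37), (72, 73, 70)]
211 [(222, 222, 212), (208, 208, 198), (237, 221, 211), (247, 158, 150), (187, 68, 65), (77, 39, 38), (39, 37, 37), (42, 43, 41), (149, 152, 146)]
t 15.8 pos [ 556.1 -243.5  113.9] rot [-3.137e+00 -2.000e-03 -8.300e-02] F [ 4.3  0.7 -3.7] w 34.8 q [ 0.11  0.73  0.43  1.74 -0.42  0.77  0.67]
0.0012811652892286208
```

View pics/w_scene.png

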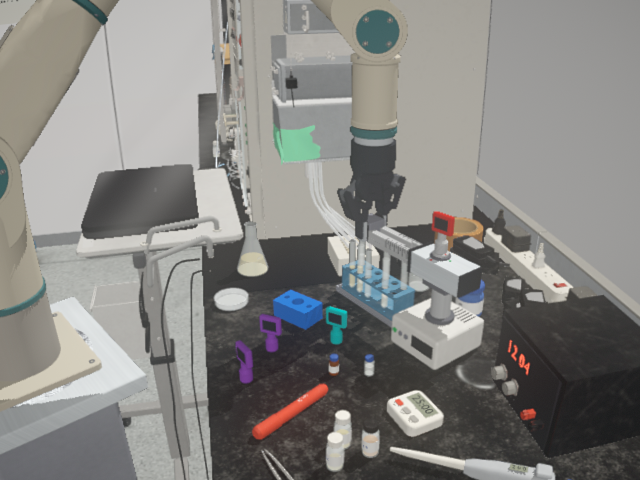

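View pics/w_wrist.png

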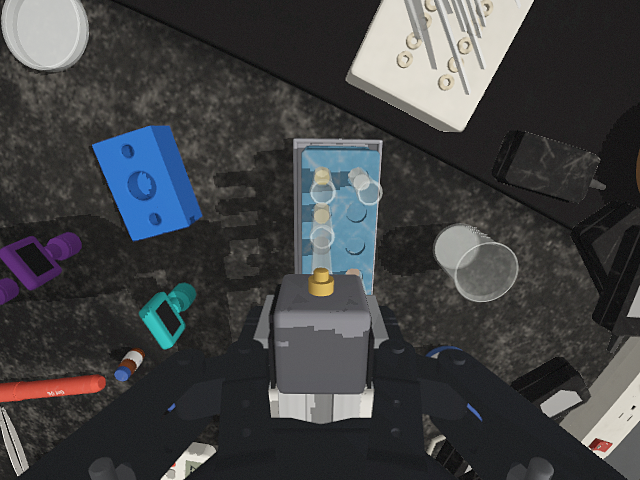

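The red line now shows half its width (about 2 mm, reading about 60.0). The key is upright, the bystanders are in place and the arm is still. Handing in.

Run:
```python
from cell import ctrl
print(ctrl.finish_job())
```

```text
the job is handed in; nothing more can be done
None
```

I handed the job in at 15.8 s with all the steps done; `finish_job` gave no verdict. The key stands on the opened lock screw, and the arm is held drawn out at the red line with the button squeezed in.

**What I did:** I took the red key from the block, seated it on the still-locked screw (7 N of contact at the expected height) and turned it about 95° anticlockwise. I then let go, squeezed the head and drew the arm out about 55 mm.

**Last checks:**
- **Scale:** the top picture shows about 2 mm of the 4 mm red line outside the mouth, so the reading is about 60.0 mm. The arm was still, with joint speeds around 0.001 rad/s.
- **Lock screw:** I put it at about 1.4–1.5 rad from the stripe in the scene picture before a last 4° turn. Afterwards the stripe was at the green dot.
- **Key and bystanders:** the key is upright. The vials, flask and beaker stand in place in the last pictures; the jar is mostly hidden in them and was last seen clearly in place before I gripped the head.

**What disagreed or was not measured:**
- **Fingertips:** the pictures showed them about 22–24 mm behind the reported TCP, not 14 mm ahead. My first close therefore went shut above the key without moving it; I went about 36 mm lower and gripped it.
- **Squeezed opening:** it read 34.4–34.8 mm instead of the expected 37.5 mm. The key also read 9 mm for its 10 mm, so I took this as give in the pads.
- **Button travel:** I did not measure it directly. The arm sliding out with only a few newtons on the wrist, where the brake holds about 20 N, shows the button is at least 1 mm in. The grip, set at half the most, should push it fully in.

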